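# Lock the indexing base with its slanted pin

## Task

Lock the indexing base: put the steel pin from its stand into the slanted guide, then turn the black knob until a hidden hole in the collar comes under the pin, and see that the pin ends fully home with its head flat on the guide's rim. Leave the other things on the worktop where they are.

Things in the scene. Friction and masses are not known exactly. Their poses are not given: they have to be found in the camera images.
- pin_head (a point): centre of the knurled head (26 mm across, 24 high) of the steel locking pin; grip here. Below it a smooth greased shaft, 10 mm across, 74.5 long, round-tipped: the tip is 86.5 mm from this point. z runs from tip to head; about 0.12 kg. At first it stands upright and loose in the grey stand, 24.5 mm of bare shaft between stand and head.
- stand: grey block 50x50x56 mm, fixed, that holds the pin; origin at the centre of its underside. Its upright hole, 12 mm wide and 50 deep, is at the centre of its top.
- base: round aluminium indexing base, fixed, 112 mm across at the foot, cover 46 high; origin at the centre of its underside, z up, -x to its slanted guide. Hidden inside, a collar turns with the black knob; it has two holes half a turn apart, each 13 mm wide along the turn, 30 mm from the axis. Nothing outside shows where they are. Each lines up with the guide once per turn.
- knob_grip (a point): fixed point on the vertical axis of the base's black round knurled knob, half-way up it, 84 mm above the worktop. Knob 32 mm across, 30 high, on a thinner stem. It turns freely many turns both ways about the vertical with slight friction (0.04 N m) and stays where it is left. The axes given are the base's; they do not turn with the knob.
- guide: slanted steel tube on the base; origin at the centre of its mouth, z out along its axis, 28 deg from vertical, leaning away from the knob; y level. Bore 12 mm, 18 mm at the mouth; rim 34 across; 38 long. With no hole below, the pin stops on the collar, head centre about 38 mm out along z, and stays when let go. Over a hole it slides in by its weight and blocks the knob; home: head on rim, 12 mm out.
- timer: bystander: white bench timer (68x62x19, in mm); origin at the centre of its underside.
- oil_bottle: bystander: small oil bottle with a black cap (26 across, 66 high, in mm); origin at the centre of its underside.
- petri0: bystander: closed petri dish (56 across, 14 high, in mm); origin at the centre of its underside.
- strip_tub0: bystander: test-strip tub (47 across, 109 high, in mm); origin at the centre of its underside.
- stain_jar0: bystander: stain jar (53 across, 100 high, in mm); origin at the centre of its underside.
- coverglass0: bystander: small cover-glass box (27x27x16, in mm); origin at the centre of its underside.
- calculator: bystander: desk calculator (106x66x13, in mm); origin at the centre of its underside.
- ballpen: bystander: ballpoint pen (145 long, 12 thick, in mm); origin at the centre of its underside.
Not all that is in view belongs to the job. There is more than one size of the part that bears pin_head; the job needs the smaller.

How it is judged:
By the outcome, as a careful person would: the job done as asked, in the order asked, and still so for the second after the job is handed in, with the robot touching nothing.
It also fails if it takes over 61 s, if anything falls off the work surface, if the arm or the gripper's body presses on something with over 40 N, if the wrist force passes 120 N, or if a joint passes its speed limit or range.

## Robot

A 7-joint arm with a two-finger parallel gripper is mounted at the origin on a cart in front of the work surface, level with it; the furniture and walls round the work are solid. World frame = base frame: x ahead of the robot, y to its left, z up, the work surface at z = 0. Lengths are in m, angles in rad, forces in N, time in s.
With the tool pointing down it reaches from about 0.4 to 0.925 m from the base axis. Payload 4.1 kg.
Tool frame: the origin (TCP) lies at the very end of the fingers, on their centre line; the grasp point (between the pads) lies 19 mm behind it (ctrl.grip_depth is the z of the grasp point in the tool frame, in m); z points along the fingers, y is the direction in which the jaws open and shut (so a half turn about z gives the same grasp; the last joint's range is limited). The gripper opens to 85 mm and grips with 20 to 120 N. Pads are 22 mm wide; open, the fingers measure 114 mm over their backs; the gripper's body (76 mm by 85 mm) begins 54 mm behind the grasp point. The pads swing forward as they close: fully open they stand 13 mm farther back than shut.
Start: joints at [1.007, 0.398, 0.045, 1.537, -0.019, 1.207, -0.051], TCP at [0.291, -0.581, 0.202] pointing down, gripper open.
Joint ranges: [-2.82, 2.82], [-0.49, 2.23], [-1.37, 1.46], [0, 2.46], [-1.36, 4.5], [0.23, 2], [-2.94, 2.94]. Speed limits (rad/s): [2.57, 2.57, 3.14, 3.14, 3.14, 3.14, 3.14].

## Interface

Orientations are given as a 3x3 rotation matrix whose columns are the frame's x, y, z axes.
In Python, from cell import ctrl gives the robot as it stands.
- The arm moves only by the tool move_arm, never from a script. Its argument "deltas" is a list of rows, each an object of numbers: "tx", "ty", "tz": the shift along the tool's x, y, z in cm; "turn": the turn about the tool's z in degrees; "jaw": the opening in per cent of the stroke, from 0 (shut) to 100 (fully open). In form: [{"tx": .., "ty": .., "tz": .., "turn": .., "jaw": ..}, ...]. A call has 1 to 10 rows; each row shifts and turns the commanded pose from where the row before left it, along the tool's axes as they then stand; what a row does not reach is not made up. A row lasts 1/12 s, in which the tool goes at most 41.7 mm and 7.16 degrees, less where a joint would pass 70% of its speed; a pose out of reach is approached as far as the arm can. A call with a gripper value outside its range is refused whole. The fingers move at their own pace and stop on an object; the grip force is fixed at half the most. Time passes only in rows, so rows that do not move let the fingers close. It gives the time, the measured TCP pose, the force and the opening at its end, in the units of the state.
- ctrl.read_state(): the state, without advancing time (a new reading comes with each control period).
- ctrl.read_camera(name): name is "side" or "top"; returns a dict with "pixels" (480x640x3 uint8, red, green, blue), "K" (3x3 intrinsics, pixels), "view" (4x4, takes a point from world to camera coordinates). Camera axes: x right, y down, z forward; pixel columns grow to the right and rows downward; lengths in m; the calibration is good to about 2 mm. A picture is of the moment at which its call begins. There is no depth.
- ctrl.job_done(): hands the job in, once; it reports no verdict.
The state is a dict: "time": time; "joint_positions": joint angles; "joint_vel": joint speeds; "joint_torque": joint torques, N m; "position": TCP position; "eef_rot": TCP orientation; "wrist_force": force on the tool from outside, world axes, zero at the start; "torque": the same for the moment, N m; "opening": finger opening in m.
Only numpy, scipy, OpenCV 4.12 (cv2) and the standard library are available. Lean on these libraries where they do the work, as an engineer would, in place of code of your own. Each camera call takes 0.05 s, during which the arm holds its last target.

## Working session

There is one attempt and no reset: what is moved stays moved. The work goes in short steps, Python scripts to look and compute and a tool call to move; the robot and the scene stay as the last step left them, time stands still between calls to the robot, and variables do not carry over. Pictures are saved under pics/ and viewed, and the job is handed in when it is done.

Besides the shell and the picture viewer there is one more tool, called after "Emit:" as a command line: name --argument value ..., lists and objects as JSON in quotes. move_arm: Moves the arm, as the interface text tells. Its arguments: {"type":"object","properties":{"deltas":{"type":"array","items":{"type":"object","properties":{"tx":{"type":"number"},"ty":{"type":"number"},"tz":{"type":"number"},"turn":{"type":"number"},"jaw":{"type":"number"}}}}},"required":["deltas"]}

```bash
mkdir -p pics; ls; python3 - <<'E'
from cell import ctrl
import cv2,numpy as np
s=ctrl.read_state();print(s['time'],s['position'],s['eef_rot'],s['opening'],ctrl.grip_depth)
for n in('side','top'):
    c=ctrl.read_camera(n);cv2.imwrite(f'pics/{n}0.png',c['pixels'][:,:,::-1]);print(n,c['K'],c['view'])
    np.savez(f'{n}.npz',**c)
E
```

```text
pics
0.0 [ 0.2910475  -0.58041799  0.20134771] [[ 8.93882270e-01  4.48300624e-01 -1.01842877e-03]
 [ 4.48301759e-01 -8.93880630e-01  1.71800073e-03]
 [-1.40172954e-04 -1.99225380e-03 -9.99998006e-01]] 0.08541950957577518 -0.0187
side [[517.4066718    0.         322.1048925 ]
 [  0.         517.4066718  234.29910793]
 [  0.           0.           1.        ]] [[-0.99390857 -0.10958968  0.01165608  0.53090251]
 [-0.0735108   0.58043953 -0.81097849  0.1661948 ]
 [ 0.08210923 -0.80689532 -0.58495984  1.14672286]
 [ 0.          0.          0.          1.        ]]
top [[539.59232701   0.         321.62728847]
 [  0.         539.59232701 253.79994423]
 [  0.           0.           1.        ]] [[ 0.02739111 -0.99937723  0.02224605 -0.10515809]
 [-0.99536189 -0.0293206  -0.09162424  0.52970033]
 [ 0.09221944 -0.01963318 -0.99554513  1.26445981]
 [ 0.          0.          0.          1.        ]]
```

View pics/side0.png

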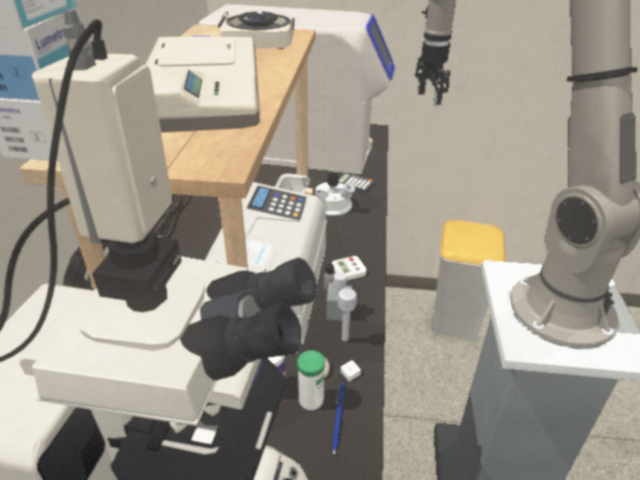

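View pics/top0.png

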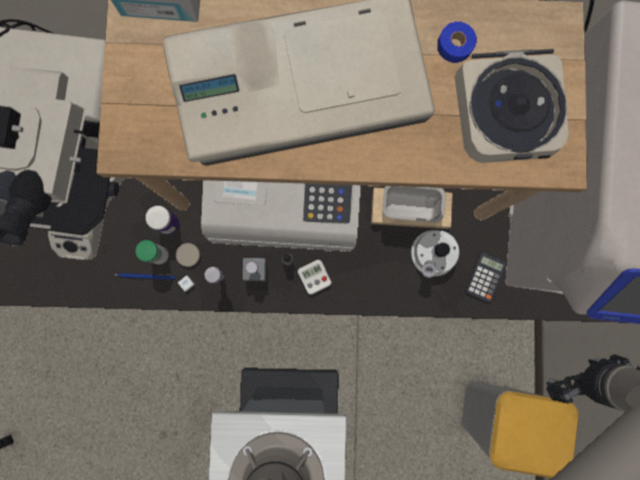

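```bash
python3 - <<'E'
import cv2
a=cv2.imread('pics/top0.png');b=cv2.imread('pics/side0.png')
cv2.imwrite('pics/t1.png',cv2.resize(a[215:305,180:340],None,fx=5,fy=5,interpolation=cv2.INTER_CUBIC))
cv2.imwrite('pics/t2.png',cv2.resize(a[180:310,360:520],None,fx=4.5,fy=4.5,interpolation=cv2.INTER_CUBIC))
cv2.imwrite('pics/s1.png',cv2.resize(b[240:400,290:390],None,fx=3.7,fy=3.7,interpolation=cv2.INTER_CUBIC))
cv2.imwrite('pics/s2.png',cv2.resize(b[150:240,270:390],None,fx=6,fy=6,interpolation=cv2.INTER_CUBIC))
E
```

```text
(no output)
```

View pics/t1.png

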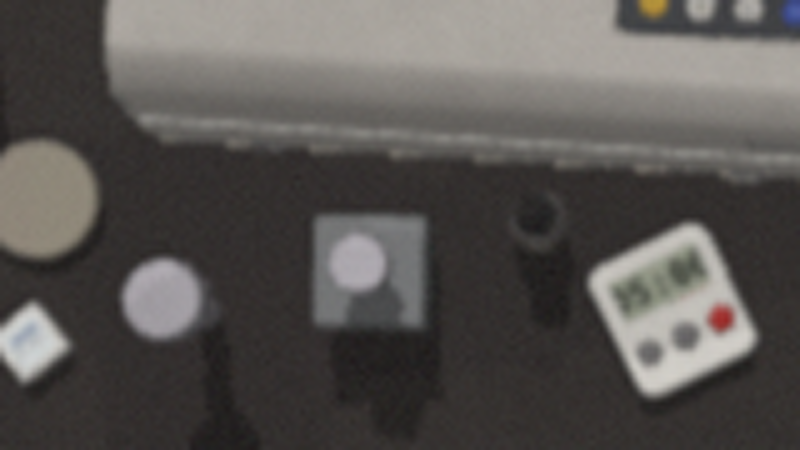

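View pics/t2.png

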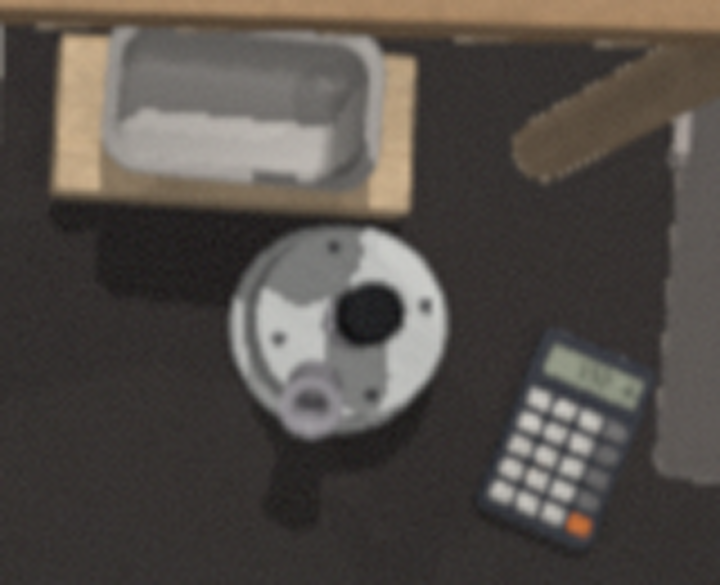

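View pics/s1.png

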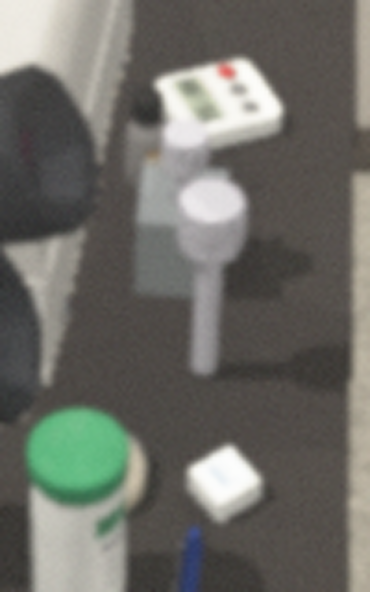

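View pics/s2.png

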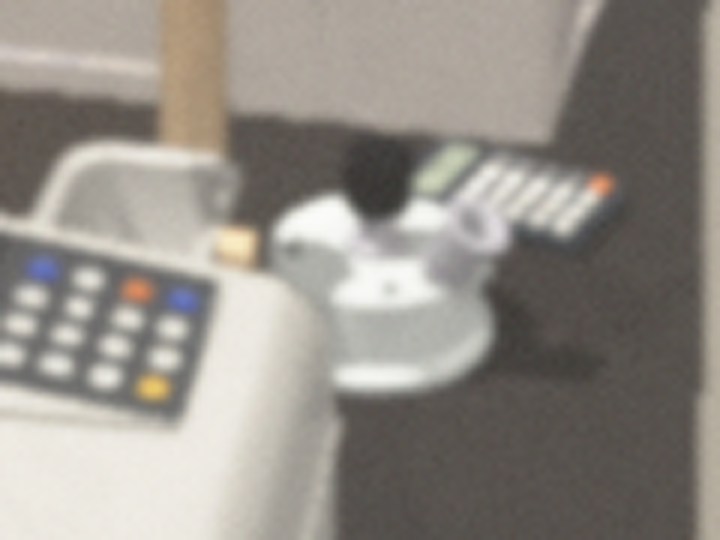

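```bash
cat > h.py <<'E'
import numpy as np
C={n:dict(np.load(f'{n}.npz')) for n in('side','top')}
def proj(n,p):
    c=C[n];q=c['K']@(c['view']@np.r_[p,1])[:3];return q[:2]/q[2]
def ray(n,uv):
    c=C[n];R=c['view'][:3,:3];t=c['view'][:3,3]
    return -R.T@t, R.T@np.linalg.inv(c['K'])@np.r_[uv,1]
def atz(n,uv,z):
    o,d=ray(n,uv);return o+d*(z-o[2])/d[2]
def tri(a,b):
    o1,d1=ray('top',a);o2,d2=ray('side',b)
    d1/=np.linalg.norm(d1);d2/=np.linalg.norm(d2)
    s=np.linalg.lstsq(np.c_[d1,-d2],o2-o1,rcond=None)[0]
    p,q=o1+s[0]*d1,o2+s[1]*d2
    return (p+q)/2,np.linalg.norm(p-q)
E
python3 - <<'E'
from h import *
np.set_printoptions(precision=4,suppress=True)
print('cams',ray('top',[0,0])[0],ray('side',[0,0])[0])
T1=lambda u,v:np.array([180+u/5,215+v/5])-.4;T2=lambda u,v:np.array([360+u/4.5,180+v/4.5])-.4
S1=lambda u,v:np.array([290+u/3.7,240+v/3.7])-.4;S2=lambda u,v:np.array([270+u/6,150+v/6])-.4
print('pin head top',atz('top',T1(357,263),.1045), atz('side',S1(187,136),.1045),tri(T1(357,263),S1(187,136)))
for c in [(314,215),(427,215),(427,328),(314,328)]: print('stand corner',atz('top',T1(*c),.056))
print('big pin',tri(T1(162,298),S1(212,200)),)
print('knob top',atz('top',T2(369,315),.099),atz('side',S2(379,155),.099),tri(T2(369,315),S2(379,155)))
print('foot c',atz('top',T2(339,335),0.005))
print('mouth',tri(T2(311,402),S2(478,228)))
print('tray',tri(T2(375,180),S2(230,205)), atz('top',T2(410,215),.0),atz('top',T2(410,215),.05),atz('top',T2(410,215),.1))
# shelf corner front right: top(585,187), side?
print('shelf',tri((585,187),(315,32)),tri((98,175),(30,165)))
print('timer,oil', atz('top',T1(672,310),.019),atz('top',T1(540,215),.066))
print('instrument edge',atz('top',(205,238),.0),atz('top',(357,248),0.0),atz('top',(357,248),0.05))
for z in (0,.4):print('workedge',z,atz('top',(320,312),0))
E
```

```text
cams [ 0.4135 -0.0647  1.3097] [0.4457 0.887  0.7994]
pin head top [0.4905 0.0683 0.1045] [0.49   0.0713 0.1045] (array([0.4904, 0.0685, 0.1021]), np.float64(0.0004405351397633042))
stand corner [0.5154 0.0944 0.056 ]
stand corner [0.5169 0.042  0.056 ]
stand corner [0.4644 0.0401 0.056 ]
stand corner [0.4629 0.0923 0.056 ]
big pin (array([0.4713, 0.1497, 0.1294]), np.float64(0.0003189021978027698))
knob top [ 0.5432 -0.3602  0.099 ] [ 0.5453 -0.3577  0.099 ] (array([ 0.5445, -0.3607,  0.0972]), np.float64(0.0020882303140354742))
foot c [ 0.5419 -0.3669  0.005 ]
mouth (array([ 0.4987, -0.3362,  0.0767]), np.float64(0.002613815491260077))
tray (array([ 0.6174, -0.3727,  0.0587]), np.float64(0.0023472696081361442)) [ 0.6095 -0.4066  0.    ] [ 0.602  -0.3935  0.05  ] [ 0.5945 -0.3805  0.1   ]
shelf (array([ 0.6171, -0.5174,  0.4351]), np.float64(0.003999004293916936)) (array([0.722 , 0.3487, 0.4697]), np.float64(0.258168075343244))
timer,oil [ 0.4778 -0.0734  0.019 ] [ 0.5176 -0.0109  0.066 ]
instrument edge [0.5651 0.1942 0.    ] [ 0.5516 -0.1766  0.    ] [ 0.5463 -0.1723  0.05  ]
workedge 0 [ 0.3937 -0.0905  0.    ]
workedge 0.4 [ 0.3937 -0.0905  0.    ]
```

```bash
cat > ov.py <<'E'
from h import *
import cv2,sys
def circ(c,ax,r,n=60):
    ax=ax/np.linalg.norm(ax);u=np.cross(ax,[0,0,1.]) if abs(ax[2])<.99 else np.array([1.,0,0]);u/=np.linalg.norm(u);v=np.cross(ax,u)
    t=np.linspace(0,2*np.pi,n);return [c+r*(np.cos(a)*u+np.sin(a)*v) for a in t]
def guide(k,phi,r,h):
    d=np.array([np.cos(phi),np.sin(phi),0]);a=np.sin(np.radians(28))*d+np.cos(np.radians(28))*np.array([0,0,1])
    return np.array([k[0],k[1],0])+r*d+np.array([0,0,h]),a
def draw(k,phi,r,h,tag):
    m,a=guide(k,phi,r,h);K=np.array([k[0],k[1],0]);Z=np.array([0,0,1.])
    cs=[(circ(K+Z*.001,Z,.056),(0,255,0)),(circ(K+Z*.099,Z,.016),(0,255,255)),(circ(K+Z*.069,Z,.016),(0,255,255)),(circ(m,a,.017),(0,0,255)),(circ(m,a,.009),(255,0,0))]
    out=[]
    for n,(x0,y0,x1,y1) in(('top',(400,220,475,290)),('side',(300,165,370,220))):
        s=8;im=cv2.resize(cv2.imread(f'pics/{n}0.png')[y0:y1,x0:x1],None,fx=s,fy=s,interpolation=cv2.INTER_CUBIC)
        for c,col in cs:
            P=np.array([(proj(n,p)-[x0,y0]+.5)*s for p in c]).astype(int);cv2.polylines(im,[P],True,col,1)
        cv2.imwrite(f'pics/ov_{n}_{tag}.png',im)
E
python3 -c "
from ov import *
draw((.5443,-.3597),np.radians(151.4),.0515,.0767,'a')"
```

```text
(no output)
```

View pics/ov_top_a.png

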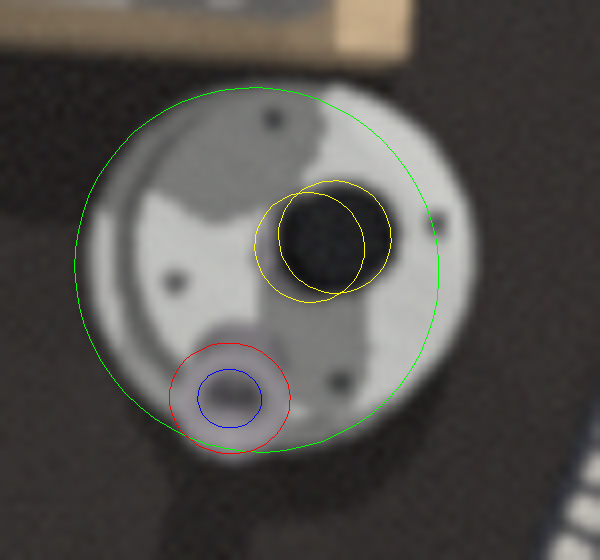

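View pics/ov_side_a.png

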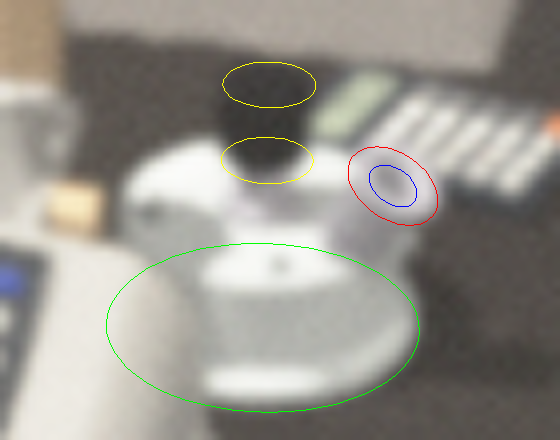

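Emit:
move_arm --deltas '[{"turn": 6.8,"jaw": 47},{"turn": 6.8,"jaw": 47},{"turn": 6.8,"jaw": 47},{"turn": 6.8,"jaw": 47},{"turn": 6.8,"jaw": 47},{"turn": 6.8,"jaw": 47},{"turn": 6.8,"jaw": 47},{"turn": 6.5,"jaw": 47}]'

```text
schema error: expected keys tx, ty, tz, turn, jaw
```

```bash
cat > goto.py <<'E'
from cell import ctrl
import numpy as np,sys
np.set_printoptions(precision=4,suppress=True)
def rep(*targets):
    s=ctrl.read_state();R=s['eef_rot'];p=s['position']
    print('t',s['time'],'p',p,'yang',np.degrees(np.arctan2(R[1,1],R[0,1])),'zax',R[:,2],'open',s['opening'],'F',s['wrist_force'],'T',s['torque'],'\nq',s['joint_positions'])
    for t in targets:
        print('delta cm in tool',100*R.T@(np.array(t)-p))
if __name__=='__main__':
    rep(*[eval(a) for a in sys.argv[1:]])
E
python3 goto.py "[.49,.069,.2]"
```

```text
t 0.1 p [ 0.2911 -0.5805  0.2015] yang -63.36240022496772 zax [-0.0008  0.0015 -1.    ] open 0.08522117039087712 F [ 0.3287 -0.193   0.1244] T [ 0.0316 -0.0131  0.0457] 
q [ 1.007   0.3991  0.045   1.5377 -0.0187  1.2069 -0.0507]
delta cm in tool [ 46.8947 -49.1394   0.2286]
```

Emit:
move_arm --deltas '[{"tx": 0,"ty": 0,"tz": 0,"turn": 6.8,"jaw": 47},{"tx": 0,"ty": 0,"tz": 0,"turn": 6.8,"jaw": 47},{"tx": 0,"ty": 0,"tz": 0,"turn": 6.8,"jaw": 47},{"tx": 0,"ty": 0,"tz": 0,"turn": 6.8,"jaw": 47},{"tx": 0,"ty": 0,"tz": 0,"turn": 6.8,"jaw": 47},{"tx": 0,"ty": 0,"tz": 0,"turn": 6.8,"jaw": 47},{"tx": 0,"ty": 0,"tz": 0,"turn": 6.8,"jaw": 47},{"tx": 0,"ty": 0,"tz": 0,"turn": 6.5,"jaw": 47}]'

```text
time: 0.77
position: [0.2913, -0.5806, 0.2018]
eef_rot: [[0.885, -0.466, -0.001], [-0.466, -0.885, 0.001], [-0.001, -0.001, -1.0]]
wrist_force: [0.2, 0.3, 0.1]
opening: 0.0401
```

```bash
python3 goto.py "[.49,.069,.2]"
```

```text
t 0.7667 p [ 0.2913 -0.5806  0.2018] yang -117.79091783923768 zax [-0.0005  0.0009 -1.    ] open 0.04006162361179407 F [0.1846 0.2642 0.0841] T [-0.028  -0.0218  0.0049] 
q [ 0.8777  0.4063  0.2221  1.5413 -0.0933  1.2055 -0.9402]
delta cm in tool [-12.7104 -66.7358   0.2305]
```

Emit:
move_arm --deltas '[{"tx": -0.63,"ty": -3.3,"tz": 0,"turn": 0,"jaw": 47},{"tx": -0.63,"ty": -3.3,"tz": 0,"turn": 0,"jaw": 47},{"tx": -0.63,"ty": -3.3,"tz": 0,"turn": 0,"jaw": 47},{"tx": -0.63,"ty": -3.3,"tz": 0,"turn": 0,"jaw": 47},{"tx": -0.63,"ty": -3.3,"tz": 0,"turn": 0,"jaw": 47},{"tx": -0.63,"ty": -3.3,"tz": 0,"turn": 0,"jaw": 47},{"tx": -0.63,"ty": -3.3,"tz": 0,"turn": 0,"jaw": 47},{"tx": -0.63,"ty": -3.3,"tz": 0,"turn": 0,"jaw": 47},{"tx": -0.63,"ty": -3.3,"tz": 0,"turn": 0,"jaw": 47},{"tx": -0.63,"ty": -3.3,"tz": 0,"turn": 0,"jaw": 47}]'

```text
time: 1.6
position: [0.3876, -0.2574, 0.2022]
eef_rot: [[0.887, -0.461, -0.0], [-0.461, -0.887, 0.0], [-0.0, 0.0, -1.0]]
wrist_force: [2.3, -0.7, -0.1]
opening: 0.0402
```

Emit:
move_arm --deltas '[{"tx": -0.63,"ty": -3.3,"tz": 0,"turn": 0,"jaw": 47},{"tx": -0.63,"ty": -3.3,"tz": 0,"turn": 0,"jaw": 47},{"tx": -0.63,"ty": -3.3,"tz": 0,"turn": 0,"jaw": 47},{"tx": -0.63,"ty": -3.3,"tz": 0,"turn": 0,"jaw": 47},{"tx": -0.63,"ty": -3.3,"tz": 0,"turn": 0,"jaw": 47},{"tx": -0.63,"ty": -3.3,"tz": 0,"turn": 0,"jaw": 47},{"tx": -0.63,"ty": -3.3,"tz": 0,"turn": 0,"jaw": 47},{"tx": -0.63,"ty": -3.3,"tz": 0,"turn": 0,"jaw": 47},{"tx": 0,"ty": 0,"tz": 0,"turn": 0,"jaw": 47},{"tx": 0,"ty": 0,"tz": 0,"turn": 0,"jaw": 47}]'

```text
time: 2.43
position: [0.4647, 0.0003, 0.2021]
eef_rot: [[0.889, -0.457, -0.001], [-0.457, -0.889, 0.0], [-0.001, 0.0, -1.0]]
wrist_force: [-0.4, -0.7, -0.2]
opening: 0.0401
```

```bash
python3 goto.py "[.49,.069,.2]"
```

```text
t 2.4333 p [0.4647 0.0003 0.2021] yang -117.19003050144826 zax [-0.0006  0.0001 -1.    ] open 0.040097507511951375 F [-0.4293 -0.6749 -0.23  ] T [-0.0752 -0.027  -0.0479] 
q [ 0.1416  0.0719 -0.2458  1.9538  0.0193  1.1188 -2.1575]
delta cm in tool [-0.8894 -7.2677  0.2092]
```

Emit:
move_arm --deltas '[{"tx": -0.3,"ty": -2.4,"tz": 0,"turn": 0,"jaw": 47},{"tx": -0.3,"ty": -2.4,"tz": 0,"turn": 0,"jaw": 47},{"tx": -0.3,"ty": -2.45,"tz": 0,"turn": 0,"jaw": 47},{"tx": 0,"ty": 0,"tz": 2.5,"turn": 0,"jaw": 47},{"tx": 0,"ty": 0,"tz": 2.5,"turn": 0,"jaw": 47},{"tx": 0,"ty": 0,"tz": 2.5,"turn": 0,"jaw": 47},{"tx": 0,"ty": 0,"tz": 0,"turn": 0,"jaw": 47}]'

```text
time: 3.02
position: [0.4858, 0.0642, 0.1227]
eef_rot: [[0.886, -0.463, -0.01], [-0.463, -0.886, -0.002], [-0.008, 0.007, -1.0]]
wrist_force: [0.1, -0.3, -0.6]
opening: 0.0402
```

```bash
cat > snap.py <<'E'
from cell import ctrl
import cv2,sys
# snap.py tag tx0 ty0 tx1 ty1 sx0 sy0 sx1 sy1
tag=sys.argv[1];v=list(map(int,sys.argv[2:]))
for n,b in(('top',v[:4]),('side',v[4:])):
    c=ctrl.read_camera(n)['pixels'][:,:,::-1];cv2.imwrite(f'pics/{n}_{tag}_full.png',c)
    x0,y0,x1,y1=b;s=min(640/(x1-x0),560/(y1-y0));cv2.imwrite(f'pics/{n}_{tag}.png',cv2.resize(c[y0:y1,x0:x1],None,fx=s,fy=s,interpolation=cv2.INTER_CUBIC));print(n,b,s)
E
python3 goto.py "[.49,.069,.0735]"; python3 snap.py p1 200 225 310 315 300 240 390 340
```

```text
t 3.0167 p [0.4858 0.0642 0.1227] yang -117.57593010033713 zax [-0.0103 -0.0025 -0.9999] open 0.04017435109804288 F [ 0.1129 -0.2967 -0.6061] T [-0.0316  0.0594  0.0379] 
q [ 0.0465  0.2125 -0.3004  1.9866  0.0759  0.9636 -2.3437]
delta cm in tool [ 0.1884 -0.6582  4.9135]
top [200, 225, 310, 315] 5.818181818181818
side [300, 240, 390, 340] 5.6
```

View pics/side_p1.png

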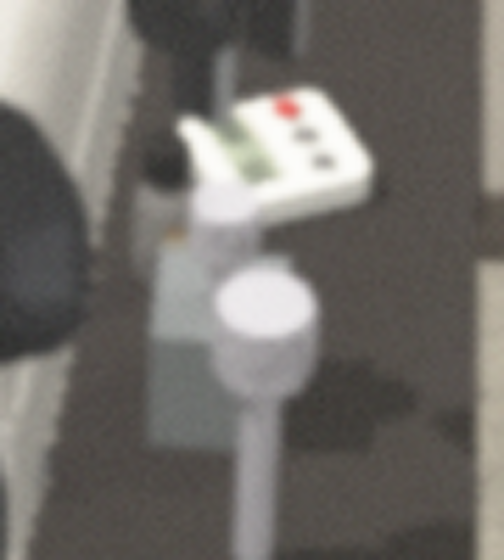

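View pics/top_p1.png

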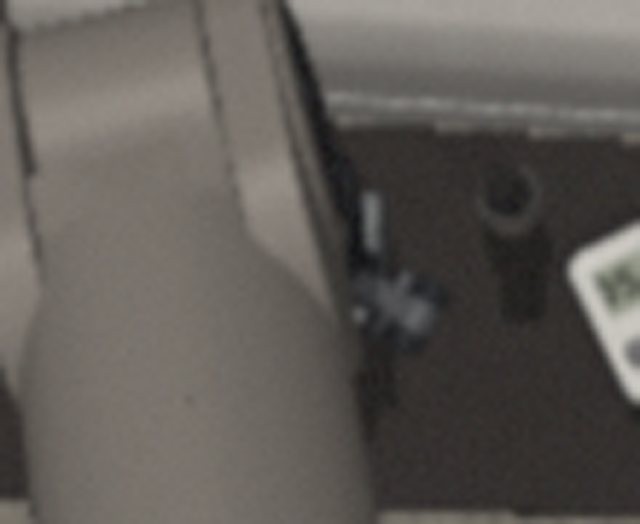

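Emit:
move_arm --deltas '[{"tx": 0,"ty": 0,"tz": 0,"turn": 0,"jaw": 47},{"tx": 0,"ty": 0,"tz": 0,"turn": 0,"jaw": 47}]'

```text
time: 3.28
position: [0.4916, 0.0665, 0.1291]
eef_rot: [[0.887, -0.462, 0.003], [-0.462, -0.887, 0.0], [0.003, -0.002, -1.0]]
wrist_force: [0.2, 0.5, -0.2]
opening: 0.0399
```

```bash
python3 goto.py "[.49,.069,.0735]"
```

```text
t 3.2833 p [0.4916 0.0665 0.1291] yang -117.52149185429549 zax [ 0.0033  0.0001 -1.    ] open 0.039879413968216086 F [ 0.1961  0.5113 -0.1627] T [ 0.0246  0.0017 -0.0111] 
q [ 0.0462  0.2065 -0.3022  1.9776  0.0751  0.9647 -2.3437]
delta cm in tool [-0.2756 -0.1397  5.5636]
```

Emit:
move_arm --deltas '[{"tx": -0.27,"ty": -0.14,"tz": 0,"turn": 0,"jaw": 47},{"tx": 0,"ty": 0,"tz": 0.8,"turn": 0,"jaw": 47},{"tx": 0,"ty": 0,"tz": 1.2,"turn": 0,"jaw": 47},{"tx": 0,"ty": 0,"tz": 1.2,"turn": 0,"jaw": 47},{"tx": 0,"ty": 0,"tz": 1.2,"turn": 0,"jaw": 47},{"tx": 0,"ty": 0,"tz": 0.8,"turn": 0,"jaw": 47},{"tx": 0,"ty": 0,"tz": 0.4,"turn": 0,"jaw": 47},{"tx": 0,"ty": 0,"tz": 0,"turn": 0,"jaw": 47},{"tx": 0,"ty": 0,"tz": 0,"turn": 0,"jaw": 47},{"tx": 0,"ty": 0,"tz": 0,"turn": 0,"jaw": 47}]'

```text
time: 4.12
position: [0.4891, 0.0694, 0.072]
eef_rot: [[0.887, -0.461, 0.001], [-0.461, -0.887, 0.0], [0.001, -0.001, -1.0]]
wrist_force: [-0.2, 0.3, -0.9]
opening: 0.0404
```

```bash
python3 goto.py "[.49,.069,.0735]";python3 snap.py p2 200 225 310 315 300 240 390 340
```

```text
t 4.1167 p [0.4891 0.0694 0.072 ] yang -117.46379677145408 zax [ 0.0013  0.0001 -1.    ] open 0.04035331810685126 F [-0.2024  0.3297 -0.9339] T [-0.0111  0.0012 -0.0168] 
q [ 0.0294  0.2802 -0.2976  2.0343  0.1094  0.8405 -2.3804]
delta cm in tool [ 0.1032 -0.0073 -0.1518]
top [200, 225, 310, 315] 5.818181818181818
side [300, 240, 390, 340] 5.6
```

View pics/side_p2.png

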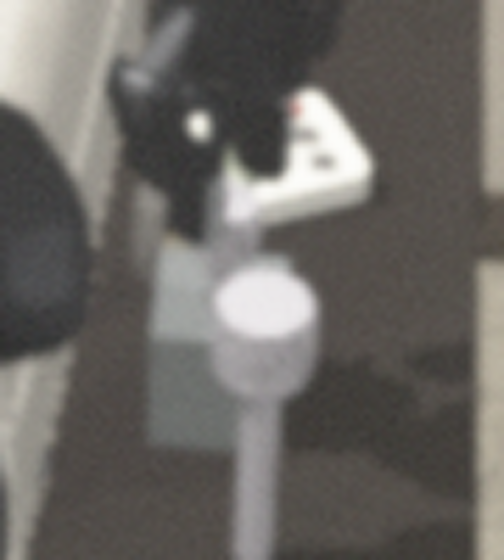

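Emit:
move_arm --deltas '[{"tx": 0.1,"ty": 0,"tz": 0,"turn": 0,"jaw": 25},{"tx": 0,"ty": 0,"tz": 0,"turn": 0,"jaw": 20},{"tx": 0,"ty": 0,"tz": 0,"turn": 0,"jaw": 20},{"tx": 0,"ty": 0,"tz": 0,"turn": 0,"jaw": 20},{"tx": 0,"ty": 0,"tz": 0,"turn": 0,"jaw": 20},{"tx": 0,"ty": 0,"tz": 0,"turn": 0,"jaw": 20}]'

```text
time: 4.72
position: [0.49, 0.069, 0.072]
eef_rot: [[0.887, -0.461, 0.001], [-0.461, -0.887, 0.0], [0.001, -0.001, -1.0]]
wrist_force: [0.4, -0.3, 5.7]
opening: 0.0212
```

```bash
python3 goto.py "[.49,.069,.0735]"
```

```text
t 4.7167 p [0.49  0.069 0.072] yang -117.4630322920113 zax [ 0.0015  0.0001 -1.    ] open 0.021216918983735924 F [ 0.4154 -0.2806  5.6601] T [0.0028 0.0285 0.0158] 
q [ 0.0301  0.2816 -0.2971  2.0324  0.1098  0.8409 -2.3793]
delta cm in tool [-0.0052 -0.0025 -0.1533]
```

```bash
python3 snap.py p3 200 225 310 315 310 250 360 300; python3 goto.py
```

```text
top [200, 225, 310, 315] 5.818181818181818
side [310, 250, 360, 300] 11.2
t 4.8167 p [0.49   0.0689 0.072 ] yang -117.46646952626519 zax [ 0.0015  0.0001 -1.    ] open 0.02113788930816069 F [-1.742   0.0265  5.5959] T [-0.0686  0.0206  0.0022] 
q [ 0.0302  0.2816 -0.2971  2.0324  0.1097  0.8409 -2.3793]
```

View pics/side_p3.png

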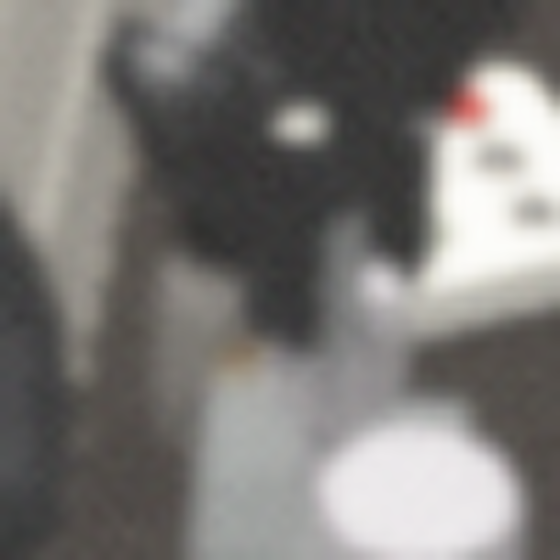

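View pics/top_p3.png

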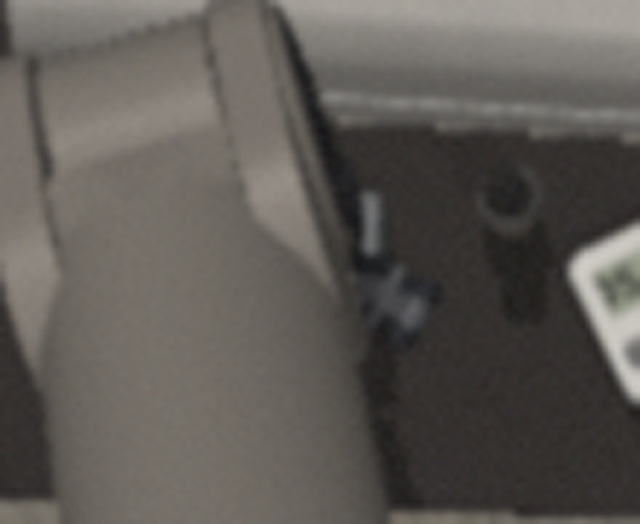

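Emit:
move_arm --deltas '[{"tx": 0,"ty": 0,"tz": -0.5,"turn": 0,"jaw": 15},{"tx": 0,"ty": 0,"tz": -1,"turn": 0,"jaw": 15},{"tx": 0,"ty": 0,"tz": -1,"turn": 0,"jaw": 15},{"tx": 0,"ty": 0,"tz": -0.5,"turn": 0,"jaw": 15},{"tx": 0,"ty": 0,"tz": 0,"turn": 0,"jaw": 15},{"tx": 0,"ty": 0,"tz": 0,"turn": 0,"jaw": 15}]'

```text
time: 5.32
position: [0.4894, 0.0687, 0.1018]
eef_rot: [[0.887, -0.461, 0.001], [-0.461, -0.887, -0.0], [0.001, -0.0, -1.0]]
wrist_force: [-0.3, 0.1, -1.2]
opening: 0.0213
```

```bash
python3 snap.py p4 200 225 310 315 300 240 390 340; python3 goto.py
```

```text
top [200, 225, 310, 315] 5.818181818181818
side [300, 240, 390, 340] 5.6
t 5.4167 p [0.4889 0.0686 0.1011] yang -117.4712276592689 zax [-0.0008 -0.0003 -1.    ] open 0.021065861604030237 F [ 0.4827 -0.4358 -1.3808] T [ 0.0176 -0.0014 -0.0266] 
q [ 0.0379  0.2407 -0.302   2.0075  0.0903  0.9068 -2.362 ]
```

View pics/side_p4.png

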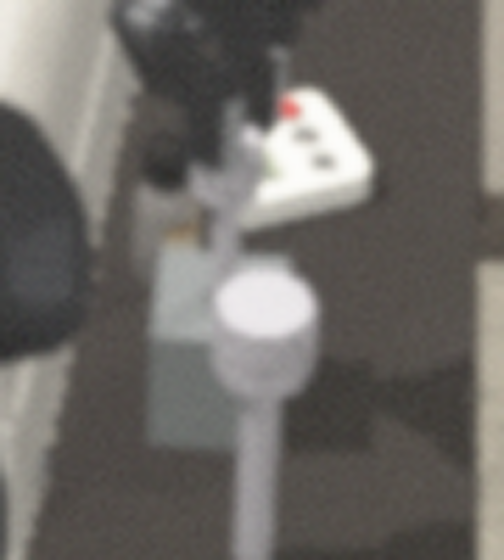

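Emit:
move_arm --deltas '[{"tx": 0,"ty": 0,"tz": -1,"turn": 0,"jaw": 15},{"tx": 0,"ty": 0,"tz": -2,"turn": 0,"jaw": 15},{"tx": 0,"ty": 0,"tz": -2,"turn": 0,"jaw": 15},{"tx": 0,"ty": 0,"tz": -2,"turn": 0,"jaw": 15},{"tx": 0,"ty": 0,"tz": -2,"turn": 0,"jaw": 15},{"tx": 0,"ty": 0,"tz": -1,"turn": 0,"jaw": 15},{"tx": 0,"ty": 0,"tz": 0,"turn": 0,"jaw": 15}]'

```text
time: 6.0
position: [0.4911, 0.0692, 0.204]
eef_rot: [[0.887, -0.461, 0.005], [-0.461, -0.887, 0.001], [0.004, -0.003, -1.0]]
wrist_force: [-0.1, 0.4, -1.1]
opening: 0.021
```

```bash
python3 goto.py "[.4975,-.336,.2]"; python3 snap.py p5 200 225 310 315 300 200 390 300
```

```text
t 6.0 p [0.4911 0.0692 0.204 ] yang -117.46797097622188 zax [ 0.005   0.0006 -1.    ] open 0.0209917200177219 F [-0.1041  0.4422 -1.083 ] T [ 0.0559 -0.0139 -0.0502] 
q [ 0.0544  0.127  -0.3068  1.8901  0.0432  1.1257 -2.3187]
delta cm in tool [19.2605 35.655   0.3799]
top [200, 225, 310, 315] 5.818181818181818
side [300, 200, 390, 300] 5.6
```

View pics/side_p5.png

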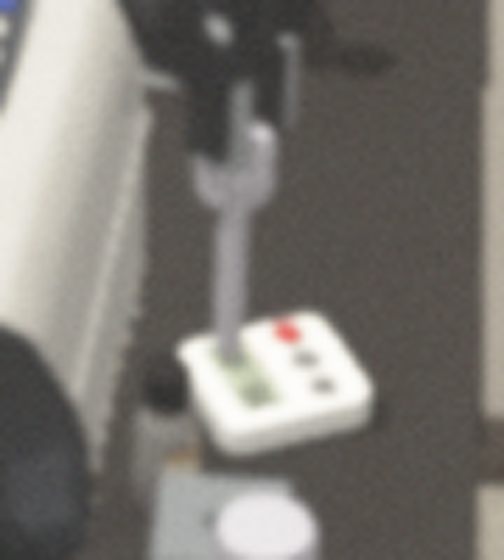

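Emit:
move_arm --deltas '[{"tx": 0.96,"ty": 1.78,"tz": 0,"turn": 0,"jaw": 15},{"tx": 1.54,"ty": 2.85,"tz": 0,"turn": 0,"jaw": 15},{"tx": 1.54,"ty": 2.85,"tz": 0,"turn": 0,"jaw": 15},{"tx": 1.54,"ty": 2.85,"tz": 0,"turn": 0,"jaw": 15},{"tx": 1.54,"ty": 2.85,"tz": 0,"turn": 0,"jaw": 15},{"tx": 1.54,"ty": 2.85,"tz": 0,"turn": 0,"jaw": 15},{"tx": 1.54,"ty": 2.85,"tz": 0,"turn": 0,"jaw": 15},{"tx": 1.54,"ty": 2.85,"tz": 0,"turn": 0,"jaw": 15},{"tx": 1.54,"ty": 2.85,"tz": 0,"turn": 0,"jaw": 15},{"tx": 1.54,"ty": 2.85,"tz": 0,"turn": 0,"jaw": 15}]'

```text
time: 6.93
position: [0.4929, -0.244, 0.1994]
eef_rot: [[0.887, -0.461, -0.003], [-0.461, -0.887, 0.001], [-0.004, 0.0, -1.0]]
wrist_force: [1.1, 0.2, -1.4]
opening: 0.021
```

Emit:
move_arm --deltas '[{"tx": 1.54,"ty": 2.85,"tz": 0,"turn": 0,"jaw": 15},{"tx": 1.54,"ty": 2.85,"tz": 0,"turn": 0,"jaw": 15},{"tx": 0.96,"ty": 1.78,"tz": 0,"turn": 0,"jaw": 15},{"tx": 0.38,"ty": 0.71,"tz": 0,"turn": 0,"jaw": 15},{"tx": 0,"ty": 0,"tz": 0,"turn": 0,"jaw": 15},{"tx": 0,"ty": 0,"tz": 0,"turn": 0,"jaw": 15}]'

```text
time: 7.43
position: [0.4955, -0.3342, 0.2001]
eef_rot: [[0.888, -0.461, -0.002], [-0.461, -0.888, 0.003], [-0.003, -0.001, -1.0]]
wrist_force: [0.3, 0.5, -0.9]
opening: 0.0212
```

```bash
python3 goto.py "[.4975,-.336,.163]"
```

```text
t 7.4333 p [ 0.4955 -0.3342  0.2001] yang -117.42650201903355 zax [-0.0019  0.0025 -1.    ] open 0.021243863905919303 F [ 0.3039  0.5133 -0.8682] T [ 0.0814 -0.0506  0.0068] 
q [ 0.5348  0.3086 -0.0153  1.6666  0.0037  1.1693 -1.5307]
delta cm in tool [0.2722 0.0667 3.7069]
```

Emit:
move_arm --deltas '[{"tx": 0.27,"ty": 0.07,"tz": 0.6,"turn": 0,"jaw": 15},{"tx": 0,"ty": 0,"tz": 1.2,"turn": 0,"jaw": 15},{"tx": 0,"ty": 0,"tz": 1.2,"turn": 0,"jaw": 15},{"tx": 0,"ty": 0,"tz": 0.6,"turn": 0,"jaw": 15},{"tx": 0,"ty": 0,"tz": 0,"turn": 0,"jaw": 15},{"tx": 0,"ty": 0,"tz": 0,"turn": 0,"jaw": 15}]'

```text
time: 7.93
position: [0.4974, -0.3372, 0.1646]
eef_rot: [[0.888, -0.461, -0.001], [-0.461, -0.888, 0.001], [-0.002, -0.0, -1.0]]
wrist_force: [0.5, 0.6, -1.3]
opening: 0.021
```

```bash
python3 goto.py "[.4975,-.336,.163]"; python3 snap.py p6 395 210 485 290 295 140 375 220
```

```text
t 7.9333 p [ 0.4974 -0.3372  0.1646] yang -117.43598087135855 zax [-0.0014  0.0008 -1.    ] open 0.02102237086905934 F [ 0.4882  0.637  -1.2501] T [-0.0488 -0.0129 -0.0249] 
q [ 0.5364  0.3425 -0.0149  1.7018  0.0056  1.0989 -1.5299]
delta cm in tool [-0.0486 -0.1131  0.157 ]
top [395, 210, 485, 290] 7.0
side [295, 140, 375, 220] 7.0
```

View pics/side_p6.png

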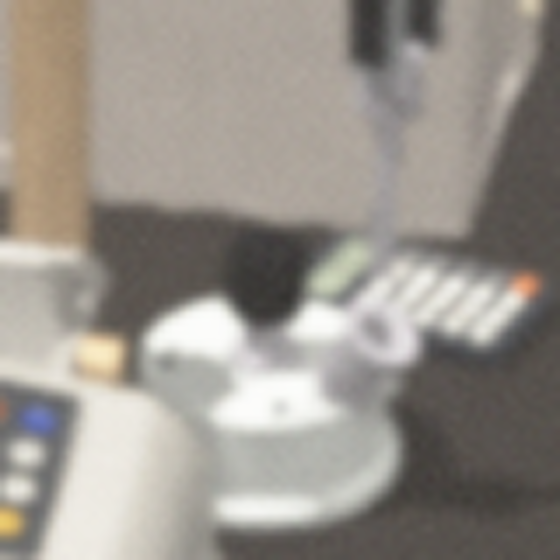

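View pics/top_p6.png

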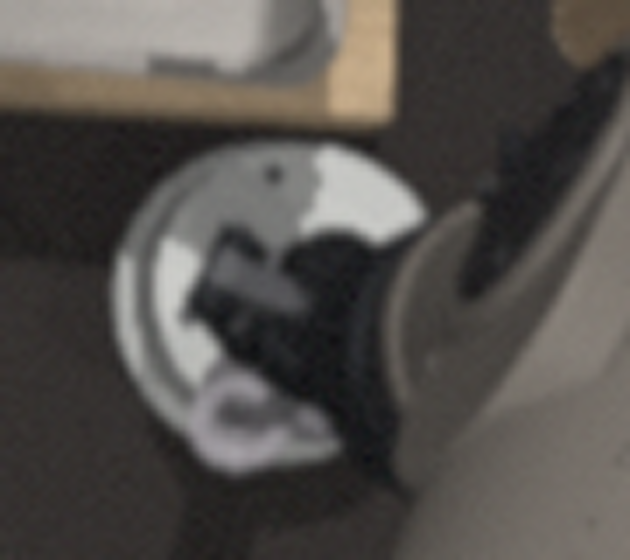

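```bash
python3 - <<'E'
from h import *
import cv2
np.set_printoptions(precision=2,suppress=True)
h=np.array([.4974,-.3372,.1646+.0205])
for n,o in(('side',(295,140)),('top',(395,210))):
    f=lambda p:(proj(n,p)-o+.5)*7
    print(n,'head',f(h),'tip',f(h-[0,0,.0865]),'mouth',f([.4975,-.336,.0765]))
im=cv2.imread('pics/side_p6_full.png')[135:190,335:365];cv2.imwrite('pics/z.png',cv2.resize(im,None,fx=11,fy=11,interpolation=cv2.INTER_CUBIC))
im=cv2.imread('pics/top_p6_full.png')[245:285,415:460];cv2.imwrite('pics/z2.png',cv2.resize(im,None,fx=12,fy=12,interpolation=cv2.INTER_CUBIC))
E
```

```text
side head [395.97  84.14] tip [386.05 286.27] mouth [383.16 337.14]
top head [322.15 401.92] tip [257.38 419.99] mouth [238.64 423.8 ]
```

View pics/z.png

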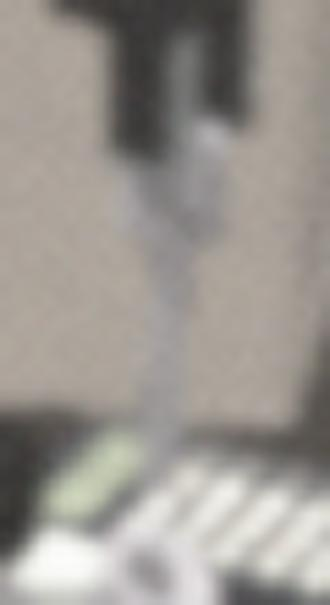

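View pics/z2.png

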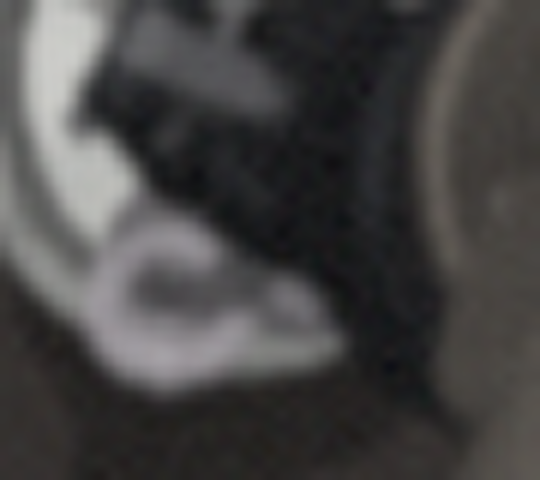

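Emit:
move_arm --deltas '[{"tx": 0.05,"ty": -0.05,"tz": 0.4,"turn": 0,"jaw": 15},{"tx": 0,"ty": 0,"tz": 0.7,"turn": 0,"jaw": 15},{"tx": 0,"ty": 0,"tz": 0.6,"turn": 0,"jaw": 15},{"tx": 0,"ty": 0,"tz": 0.4,"turn": 0,"jaw": 15},{"tx": 0,"ty": 0,"tz": 0.3,"turn": 0,"jaw": 15},{"tx": 0,"ty": 0,"tz": 0.2,"turn": 0,"jaw": 15},{"tx": 0,"ty": 0,"tz": 0.1,"turn": 0,"jaw": 15},{"tx": 0,"ty": 0,"tz": 0,"turn": 0,"jaw": 15}]'

```text
time: 8.7
position: [0.4984, -0.3376, 0.1382]
eef_rot: [[0.887, -0.461, -0.0], [-0.461, -0.887, 0.0], [-0.0, 0.0, -1.0]]
wrist_force: [-0.9, -0.2, -1.0]
opening: 0.0212
```

```bash
python3 goto.py; python3 snap.py p7 415 245 460 285 320 135 370 200
```

```text
t 8.7 p [ 0.4984 -0.3376  0.1382] yang -117.466180675604 zax [-0.0003  0.0001 -1.    ] open 0.02117764663496842 F [-0.863  -0.1771 -0.9832] T [0.0472 0.0361 0.0366] 
q [ 0.5367  0.3678 -0.0159  1.7285  0.0066  1.0457 -1.5316]
top [415, 245, 460, 285] 14.0
side [320, 135, 370, 200] 8.615384615384615
```

View pics/side_p7.png

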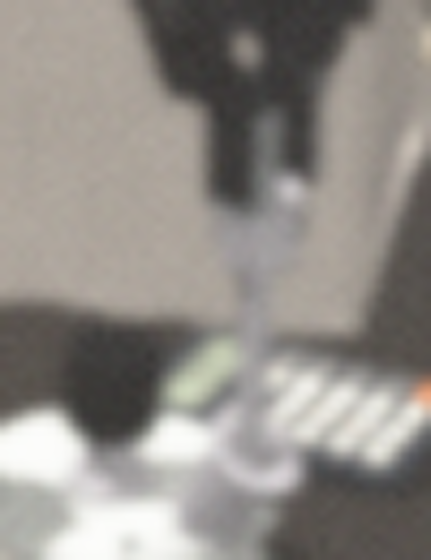

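View pics/top_p7.png

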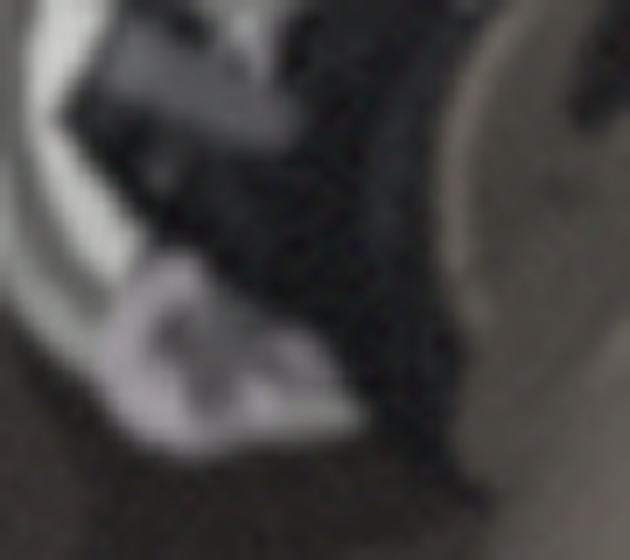

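Emit:
move_arm --deltas '[{"tx": 0,"ty": 0,"tz": 0.2,"turn": 0,"jaw": 15},{"tx": 0,"ty": 0,"tz": 0.2,"turn": 0,"jaw": 15},{"tx": 0,"ty": 0,"tz": 0.1,"turn": 0,"jaw": 15},{"tx": 0,"ty": 0,"tz": 0,"turn": 0,"jaw": 15},{"tx": 0,"ty": 0,"tz": 0,"turn": 0,"jaw": 15}]'

```text
time: 9.22
position: [0.4986, -0.3373, 0.1333]
eef_rot: [[0.887, -0.461, 0.0], [-0.461, -0.887, 0.0], [-0.0, -0.0, -1.0]]
wrist_force: [-0.5, 0.4, -0.8]
opening: 0.0212
```

```bash
python3 goto.py
```

```text
t 9.2167 p [ 0.4986 -0.3373  0.1333] yang -117.4562796427252 zax [ 0.      0.0003 -1.    ] open 0.02120558491918891 F [-0.5333  0.3536 -0.833 ] T [ 0.2002 -0.0517  0.0467] 
q [ 0.5367  0.3726 -0.0162  1.7334  0.0065  1.0358 -1.5318]
```

Emit:
move_arm --deltas '[{"tx": -0.3,"ty": 0,"tz": 0,"turn": 0,"jaw": 15},{"tx": -0.3,"ty": 0,"tz": 0,"turn": 0,"jaw": 15},{"tx": -0.3,"ty": 0,"tz": 0,"turn": 0,"jaw": 15},{"tx": -0.3,"ty": 0,"tz": 0.1,"turn": 0,"jaw": 15},{"tx": 0,"ty": 0,"tz": 0,"turn": 0,"jaw": 15}]'

```text
time: 9.63
position: [0.488, -0.3319, 0.1328]
eef_rot: [[0.887, -0.461, 0.001], [-0.461, -0.887, -0.0], [0.001, -0.0, -1.0]]
wrist_force: [2.1, 0.9, -0.2]
opening: 0.0214
```

```bash
python3 goto.py; python3 snap.py p8 415 245 460 285 320 135 370 200
```

```text
t 9.6333 p [ 0.488  -0.3319  0.1328] yang -117.46133683390751 zax [ 0.0013 -0.0004 -1.    ] open 0.02142471775835078 F [ 2.0764  0.9158 -0.2154] T [ 0.0466 -0.5523  0.0518] 
q [ 0.5381  0.3524 -0.0165  1.7639  0.0063  1.024  -1.5307]
top [415, 245, 460, 285] 14.0
side [320, 135, 370, 200] 8.615384615384615
```

View pics/side_p8.png

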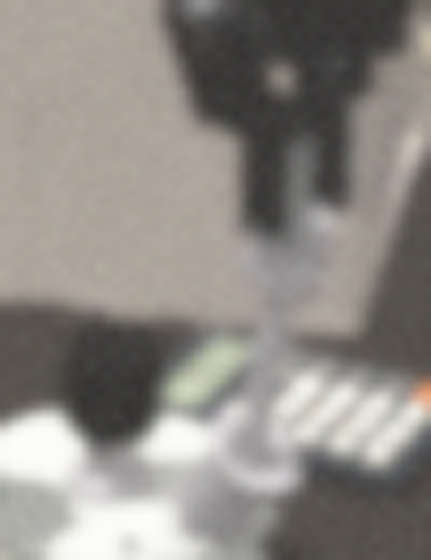

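View pics/top_p8.png

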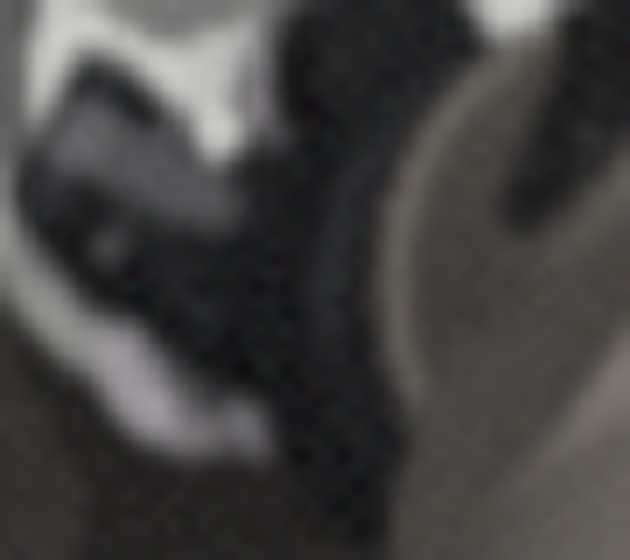

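Emit:
move_arm --deltas '[{"tx": -0.32,"ty": 0,"tz": 0.05,"turn": 0,"jaw": 15},{"tx": -0.32,"ty": 0,"tz": 0.06,"turn": 0,"jaw": 15},{"tx": -0.32,"ty": 0,"tz": 0.08,"turn": 0,"jaw": 15},{"tx": -0.32,"ty": 0,"tz": 0.1,"turn": 0,"jaw": 15},{"tx": 0,"ty": 0,"tz": 0,"turn": 0,"jaw": 15}]'

```text
time: 10.15
position: [0.4759, -0.3263, 0.1296]
eef_rot: [[0.887, -0.461, -0.0], [-0.461, -0.887, -0.001], [0.0, 0.001, -1.0]]
wrist_force: [1.8, -0.8, 1.5]
opening: 0.021
```

```bash
python3 goto.py; python3 snap.py p9 415 245 460 285 320 135 370 200
```

```text
t 10.15 p [ 0.4759 -0.3263  0.1296] yang -117.47037806195165 zax [-0.0002 -0.0005 -1.    ] open 0.021009982810577824 F [ 1.8189 -0.7781  1.4649] T [-0.0894 -0.7171  0.0188] 
q [ 0.5398  0.3345 -0.0165  1.7976  0.007   1.0095 -1.5298]
top [415, 245, 460, 285] 14.0
side [320, 135, 370, 200] 8.615384615384615
```

View pics/side_p9.png

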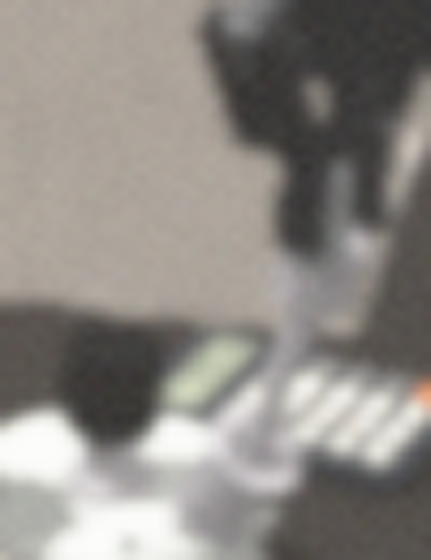

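Emit:
move_arm --deltas '[{"tx": -0.32,"ty": 0,"tz": 0.12,"turn": 0,"jaw": 15},{"tx": -0.32,"ty": 0,"tz": 0.13,"turn": 0,"jaw": 15},{"tx": -0.32,"ty": 0,"tz": 0.14,"turn": 0,"jaw": 15},{"tx": -0.3,"ty": 0,"tz": 0.15,"turn": 0,"jaw": 15},{"tx": 0,"ty": 0,"tz": 0,"turn": 0,"jaw": 15},{"tx": 0,"ty": 0,"tz": 0,"turn": 0,"jaw": 15}]'

```text
time: 10.75
position: [0.4647, -0.3204, 0.1239]
eef_rot: [[0.887, -0.461, -0.001], [-0.461, -0.887, -0.0], [-0.001, 0.0, -1.0]]
wrist_force: [2.2, -0.9, 0.1]
opening: 0.0207
```

```bash
python3 goto.py; python3 snap.py p10 415 245 460 285 320 135 370 200
```

```text
t 10.75 p [ 0.4647 -0.3204  0.1239] yang -117.47779435192756 zax [-0.0008 -0.     -1.    ] open 0.02065621320323956 F [ 2.1571 -0.854   0.1157] T [-0.3994 -0.5801  0.0309] 
q [ 0.5414  0.3202 -0.0169  1.8321  0.0069  0.9901 -1.5288]
top [415, 245, 460, 285] 14.0
side [320, 135, 370, 200] 8.615384615384615
```

View pics/side_p10.png

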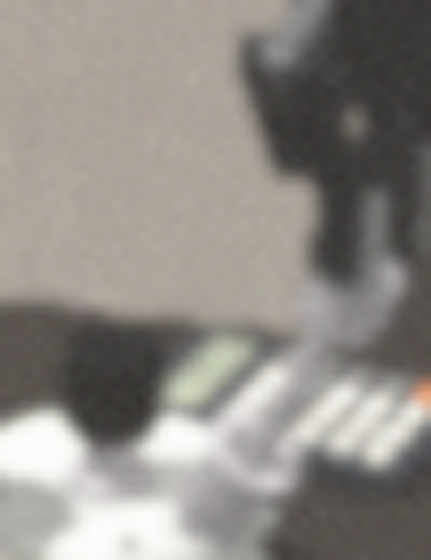

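Emit:
move_arm --deltas '[{"tx": 0.09,"ty": 0,"tz": 0.18,"turn": 0,"jaw": 15},{"tx": 0.14,"ty": 0,"tz": 0.26,"turn": 0,"jaw": 15},{"tx": 0.14,"ty": 0,"tz": 0.26,"turn": 0,"jaw": 15},{"tx": 0.14,"ty": 0,"tz": 0.26,"turn": 0,"jaw": 15},{"tx": 0,"ty": 0,"tz": 0,"turn": 0,"jaw": 15}]'

```text
time: 11.27
position: [0.4698, -0.3228, 0.1136]
eef_rot: [[0.887, -0.461, -0.001], [-0.461, -0.887, 0.0], [-0.001, 0.0, -1.0]]
wrist_force: [2.1, -1.3, -0.1]
opening: 0.0208
```

```bash
python3 goto.py; python3 snap.py p11 415 245 460 285 320 135 370 200
```

```text
t 11.2667 p [ 0.4698 -0.3228  0.1136] yang -117.46142844194524 zax [-0.0008  0.0002 -1.    ] open 0.020811816215450862 F [ 2.059  -1.3058 -0.0606] T [-0.443  -0.6485 -0.0349] 
q [ 0.5408  0.3407 -0.0173  1.8287  0.0073  0.9731 -1.5296]
top [415, 245, 460, 285] 14.0
side [320, 135, 370, 200] 8.615384615384615
```

View pics/side_p11.png

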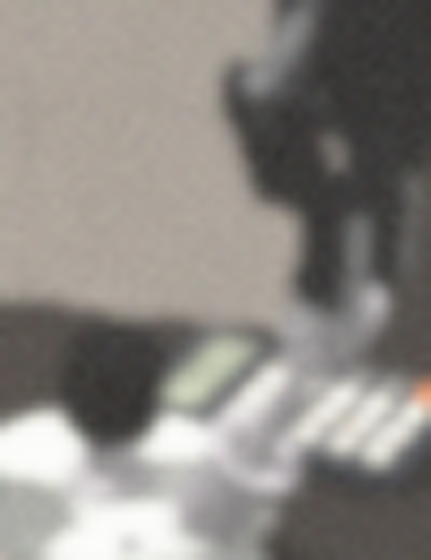

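Sliding in smoothly with low force; continuing along the axis.

Emit:
move_arm --deltas '[{"tx": 0.12,"ty": 0,"tz": 0.22,"turn": 0,"jaw": 15},{"tx": 0.14,"ty": 0,"tz": 0.26,"turn": 0,"jaw": 15},{"tx": 0.14,"ty": 0,"tz": 0.26,"turn": 0,"jaw": 15},{"tx": 0.14,"ty": 0,"tz": 0.26,"turn": 0,"jaw": 15},{"tx": 0,"ty": 0,"tz": 0,"turn": 0,"jaw": 15}]'

```text
time: 11.78
position: [0.4746, -0.3253, 0.1038]
eef_rot: [[0.887, -0.461, -0.0], [-0.461, -0.887, 0.0], [-0.0, 0.0, -1.0]]
wrist_force: [1.8, -1.2, -0.9]
opening: 0.0202
```

```bash
python3 goto.py; python3 snap.py p12 415 245 460 285 320 135 370 200
```

```text
t 11.7833 p [ 0.4746 -0.3253  0.1038] yang -117.46522948420846 zax [-0.0005  0.     -1.    ] open 0.02021657109814553 F [ 1.8493 -1.214  -0.898 ] T [-0.5828 -0.6034  0.0178] 
q [ 0.5404  0.3603 -0.0174  1.825   0.0078  0.9567 -1.5305]
top [415, 245, 460, 285] 14.0
side [320, 135, 370, 200] 8.615384615384615
```

View pics/side_p12.png

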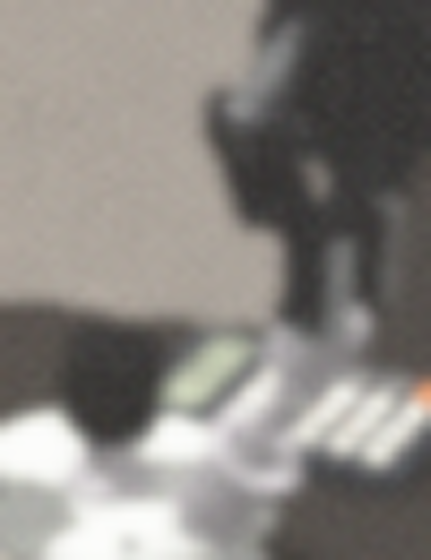

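Emit:
move_arm --deltas '[{"tx": 0.12,"ty": 0,"tz": 0.22,"turn": 0,"jaw": 15},{"tx": 0.14,"ty": 0,"tz": 0.26,"turn": 0,"jaw": 15},{"tx": 0.14,"ty": 0,"tz": 0.26,"turn": 0,"jaw": 15},{"tx": 0.1,"ty": 0,"tz": 0.18,"turn": 0,"jaw": 15},{"tx": 0,"ty": 0,"tz": 0,"turn": 0,"jaw": 15},{"tx": 0,"ty": 0,"tz": 0,"turn": 0,"jaw": 15}]'

```text
time: 12.38
position: [0.4791, -0.3276, 0.0962]
eef_rot: [[0.887, -0.461, -0.0], [-0.461, -0.887, -0.0], [-0.0, 0.0, -1.0]]
wrist_force: [-0.3, -0.4, 7.1]
opening: 0.0202
```

```bash
python3 goto.py; python3 snap.py p13 415 245 460 285 320 135 370 200
```

```text
t 12.3833 p [ 0.4791 -0.3276  0.0962] yang -117.46994933603531 zax [-0.0001 -0.     -1.    ] open 0.020191057639011717 F [-0.3232 -0.4359  7.1022] T [-0.248  -0.0968 -0.0124] 
q [ 0.54    0.377  -0.0175  1.8199  0.0081  0.9449 -1.5312]
top [415, 245, 460, 285] 14.0
side [320, 135, 370, 200] 8.615384615384615
```

View pics/side_p13.png

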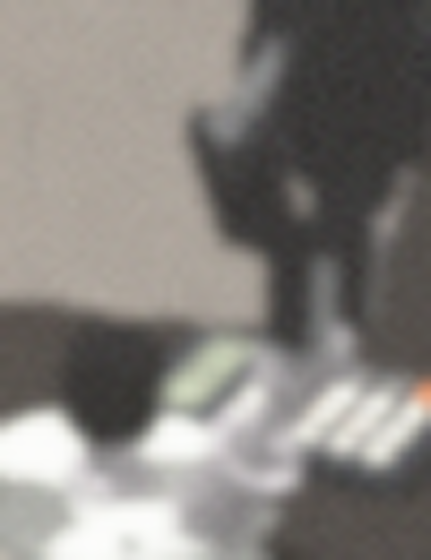

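Emit:
move_arm --deltas '[{"tx": 0,"ty": 0,"tz": 0,"turn": 0,"jaw": 50},{"tx": 0,"ty": 0,"tz": 0,"turn": 0,"jaw": 50},{"tx": 0,"ty": 0,"tz": 0,"turn": 0,"jaw": 50},{"tx": 0,"ty": 0,"tz": 0,"turn": 0,"jaw": 50},{"tx": 0,"ty": 0,"tz": 0,"turn": 0,"jaw": 50}]'

```text
time: 12.9
position: [0.4785, -0.3271, 0.0947]
eef_rot: [[0.887, -0.461, -0.001], [-0.461, -0.887, 0.001], [-0.002, -0.0, -1.0]]
wrist_force: [-0.4, 0.0, 0.1]
opening: 0.0429
```

```bash
python3 goto.py; python3 snap.py p14 415 245 460 285 320 135 370 200
```

```text
t 12.9 p [ 0.4785 -0.3271  0.0947] yang -117.45753169201176 zax [-0.0014  0.0009 -1.    ] open 0.042933665514449056 F [-0.408   0.0064  0.1047] T [-0.049   0.0302  0.0089] 
q [ 0.5399  0.3782 -0.0177  1.8218  0.008   0.9433 -1.5313]
top [415, 245, 460, 285] 14.0
side [320, 135, 370, 200] 8.615384615384615
```

View pics/side_p14.png

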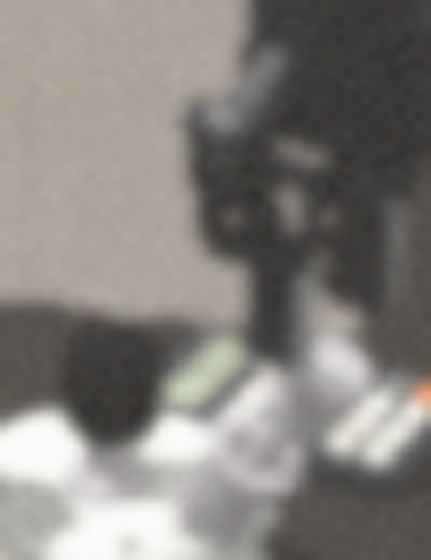

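Emit:
move_arm --deltas '[{"tx": 0,"ty": 0,"tz": -0.6,"turn": 0,"jaw": 50},{"tx": 0,"ty": 0,"tz": -1.5,"turn": 0,"jaw": 50},{"tx": 0,"ty": 0,"tz": -2,"turn": 0,"jaw": 50},{"tx": 0,"ty": 0,"tz": -2,"turn": 0,"jaw": 50},{"tx": 0,"ty": 0,"tz": -1.5,"turn": 0,"jaw": 50},{"tx": 0,"ty": 0,"tz": -0.6,"turn": 0,"jaw": 50},{"tx": 0,"ty": 0,"tz": 0,"turn": 0,"jaw": 50}]'

```text
time: 13.58
position: [0.4802, -0.3282, 0.1794]
eef_rot: [[0.887, -0.461, 0.003], [-0.461, -0.887, -0.002], [0.004, 0.0, -1.0]]
wrist_force: [0.3, 0.7, -0.4]
opening: 0.0427
```

```bash
python3 goto.py "[.5448,-.3605,.19]" ; python3 snap.py p15 395 220 475 290 300 135 380 205
```

```text
t 13.5833 p [ 0.4802 -0.3282  0.1794] yang -117.47118420899221 zax [ 0.0033 -0.002  -1.    ] open 0.0427149554469703 F [ 0.2527  0.6646 -0.3884] T [ 0.0086 -0.0427 -0.0196] 
q [ 0.5382  0.2927 -0.015   1.736   0.0049  1.109  -1.5286]
delta cm in tool [ 7.2289 -0.1165 -1.0355]
top [395, 220, 475, 290] 8.0
side [300, 135, 380, 205] 8.0
```

View pics/side_p15.png

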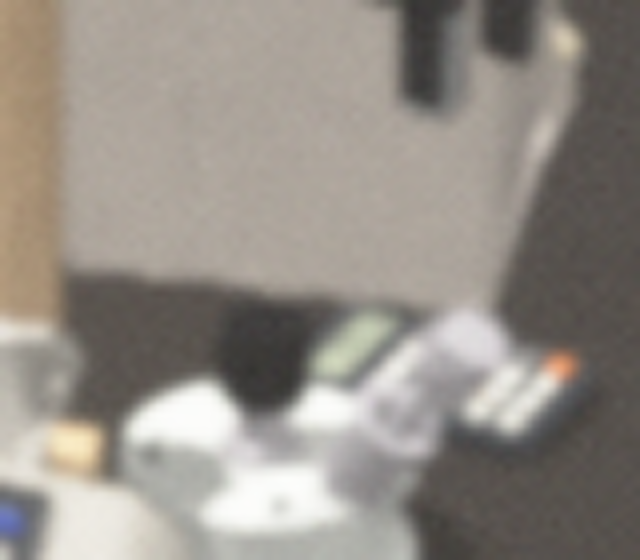

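View pics/top_p15.png

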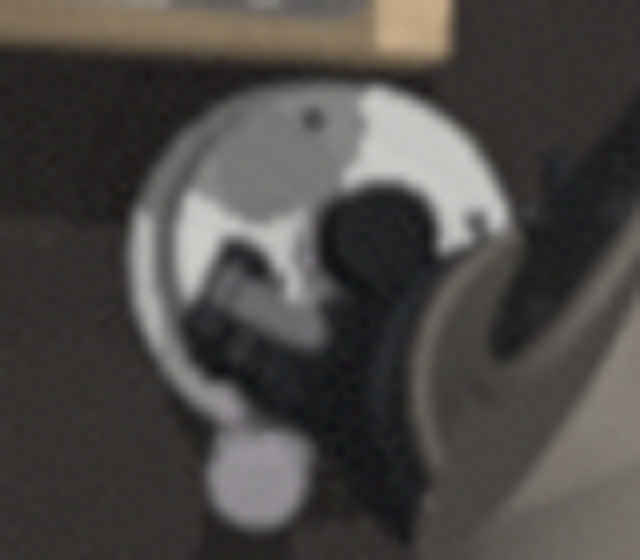

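Emit:
move_arm --deltas '[{"tx": 0.6,"ty": 0,"tz": 0,"turn": 0,"jaw": 60},{"tx": 1.5,"ty": 0,"tz": 0,"turn": 0,"jaw": 60},{"tx": 1.5,"ty": 0,"tz": 0,"turn": 0,"jaw": 60},{"tx": 1.5,"ty": -0.1,"tz": 0,"turn": 0,"jaw": 60},{"tx": 1.5,"ty": 0,"tz": 0,"turn": 0,"jaw": 60},{"tx": 0.6,"ty": 0,"tz": 0.6,"turn": 0,"jaw": 60},{"tx": 0,"ty": 0,"tz": 1.2,"turn": 0,"jaw": 60},{"tx": 0,"ty": 0,"tz": 1.2,"turn": 0,"jaw": 60},{"tx": 0,"ty": 0,"tz": 1,"turn": 0,"jaw": 60},{"tx": 0,"ty": 0,"tz": 0,"turn": 0,"jaw": 60}]'

```text
time: 14.52
position: [0.5404, -0.3583, 0.1333]
eef_rot: [[0.887, -0.461, -0.006], [-0.461, -0.887, 0.004], [-0.007, -0.0, -1.0]]
wrist_force: [-0.2, 0.6, -0.4]
opening: 0.0511
```

```bash
python3 goto.py "[.5448,-.3605,.07]" ; python3 snap.py p16 395 220 475 290 290 125 370 205
```

```text
t 14.5167 p [ 0.5404 -0.3583  0.1333] yang -117.47245289840654 zax [-0.0063  0.0035 -1.    ] open 0.05109174339478059 F [-0.2423  0.6382 -0.3665] T [ 0.0514 -0.0279 -0.0556] 
q [ 0.5304  0.4547 -0.015   1.6097  0.0075  1.0845 -1.5369]
delta cm in tool [ 0.5391 -0.005   6.3271]
top [395, 220, 475, 290] 8.0
side [290, 125, 370, 205] 7.0
```

View pics/side_p16.png

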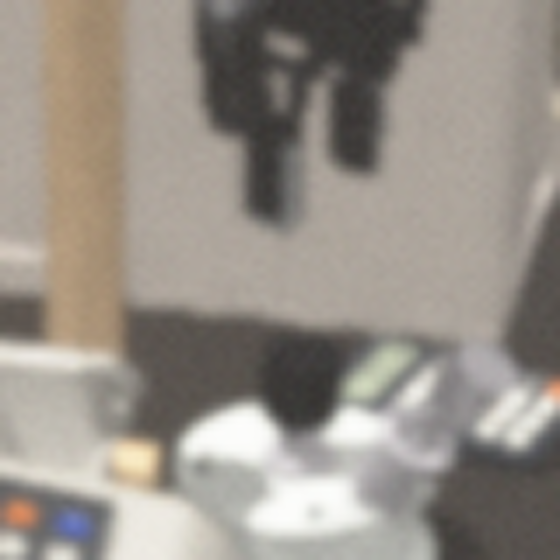

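View pics/top_p16.png

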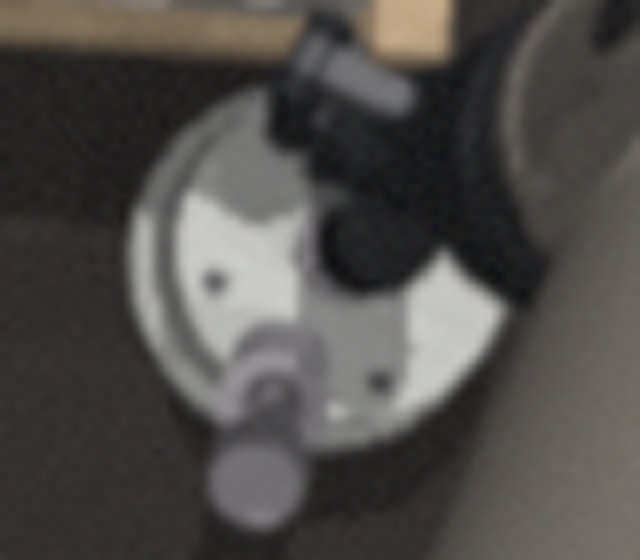

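Emit:
move_arm --deltas '[{"tx": 0.2,"ty": 0,"tz": 0.6,"turn": 0,"jaw": 60},{"tx": 0,"ty": 0,"tz": 0.9,"turn": 0,"jaw": 60},{"tx": 0,"ty": 0,"tz": 0.6,"turn": 0,"jaw": 60},{"tx": 0,"ty": 0,"tz": 0,"turn": 0,"jaw": 60},{"tx": 0,"ty": 0,"tz": 0,"turn": 0,"jaw": 60}]'

```text
time: 15.03
position: [0.5448, -0.3605, 0.1156]
eef_rot: [[0.887, -0.461, -0.001], [-0.461, -0.887, 0.001], [-0.001, 0.0, -1.0]]
wrist_force: [0.1, -0.4, -0.1]
opening: 0.0512
```

```bash
python3 goto.py "[.5448,-.3605,.07]" ; python3 snap.py p17 395 220 475 290 290 125 370 205
```

```text
t 15.0333 p [ 0.5448 -0.3605  0.1156] yang -117.46275973714094 zax [-0.0011  0.0005 -1.    ] open 0.05120055564625424 F [ 0.1378 -0.3811 -0.0655] T [-0.0054 -0.0492 -0.0408] 
q [ 0.5305  0.4756 -0.0156  1.6193  0.0083  1.0479 -1.5376]
delta cm in tool [ 0.0067 -0.0053  4.5642]
top [395, 220, 475, 290] 8.0
side [290, 125, 370, 205] 7.0
```

View pics/side_p17.png

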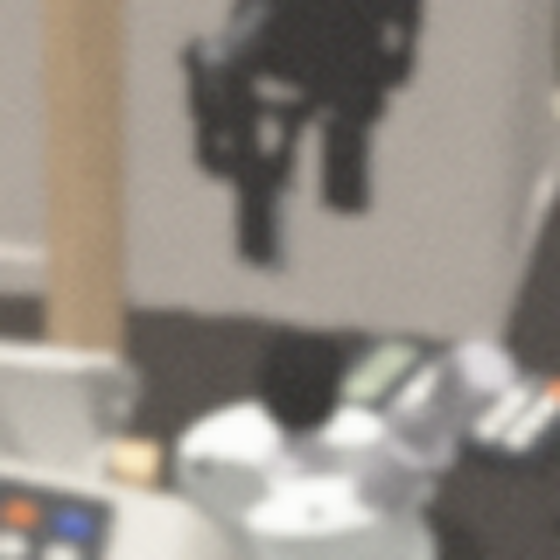

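View pics/top_p17.png

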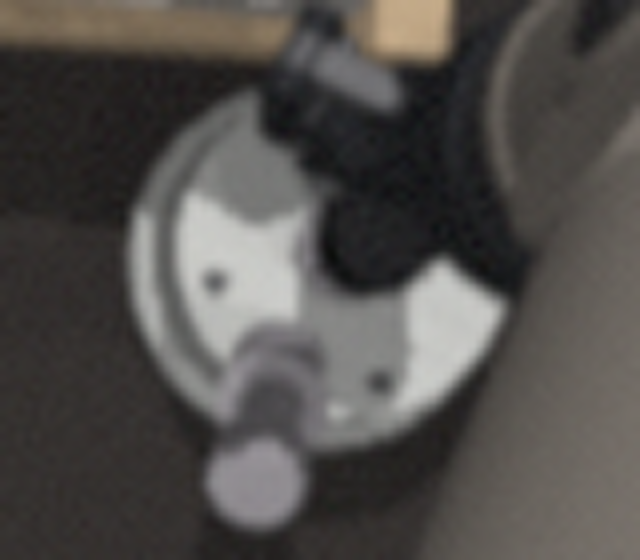

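```bash
python3 - <<'E'
from h import *
for s in [(308,179),(306,176),(309,186)]:
  for t in [(386,216),(440,219)]:
    print(s,t,tri(t,s))
E
```

```text
(308, 179) (386, 216) (array([ 0.60093818, -0.22424372,  0.16021631]), np.float64(0.010057119460017808))
(308, 179) (440, 219) (array([ 0.61523196, -0.36036451,  0.08126878]), np.float64(0.0017727762387079156))
(306, 176) (386, 216) (array([ 0.60266015, -0.2230329 ,  0.16860127]), np.float64(0.003886063478756203))
(306, 176) (440, 219) (array([ 0.6170333 , -0.35788103,  0.09138114]), np.float64(0.005082581180911788))
(309, 186) (386, 216) (array([ 0.60165984, -0.22719741,  0.13899496]), np.float64(0.01564585040104601))
(309, 186) (440, 219) (array([ 0.6163507 , -0.36652177,  0.05570558]), np.float64(0.007890133774187841))
```

Emit:
move_arm --deltas '[{"tx": 0,"ty": 0,"tz": 0.6,"turn": 0,"jaw": 60},{"tx": 0,"ty": 0,"tz": 1.0,"turn": 0,"jaw": 60},{"tx": 0,"ty": 0,"tz": 1.0,"turn": 0,"jaw": 60},{"tx": 0,"ty": 0,"tz": 1.0,"turn": 0,"jaw": 60},{"tx": 0,"ty": 0,"tz": 0.6,"turn": 0,"jaw": 60},{"tx": 0,"ty": 0,"tz": 0.2,"turn": 0,"jaw": 60},{"tx": 0,"ty": 0,"tz": 0,"turn": 0,"jaw": 60}]'

```text
time: 15.72
position: [0.5446, -0.3604, 0.0711]
eef_rot: [[0.887, -0.461, -0.002], [-0.461, -0.887, 0.001], [-0.002, -0.0, -1.0]]
wrist_force: [0.6, -0.9, 0.3]
opening: 0.0514
```

```bash
python3 goto.py "[.5448,-.3605,.07]" ; python3 snap.py p18 395 220 475 290 290 125 370 205
```

```text
t 15.7167 p [ 0.5446 -0.3604  0.0711] yang -117.46357335563347 zax [-0.0016  0.0009 -1.    ] open 0.05141703686412008 F [ 0.6023 -0.9123  0.2777] T [ 0.0082  0.041  -0.0094] 
q [ 0.5315  0.5214 -0.0169  1.6556  0.0103  0.9665 -1.5392]
delta cm in tool [ 0.0222 -0.0045  0.113 ]
top [395, 220, 475, 290] 8.0
side [290, 125, 370, 205] 7.0
```

View pics/side_p18.png

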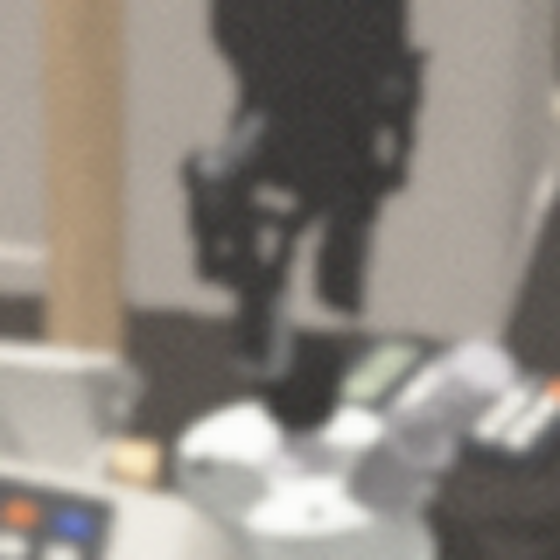

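View pics/top_p18.png

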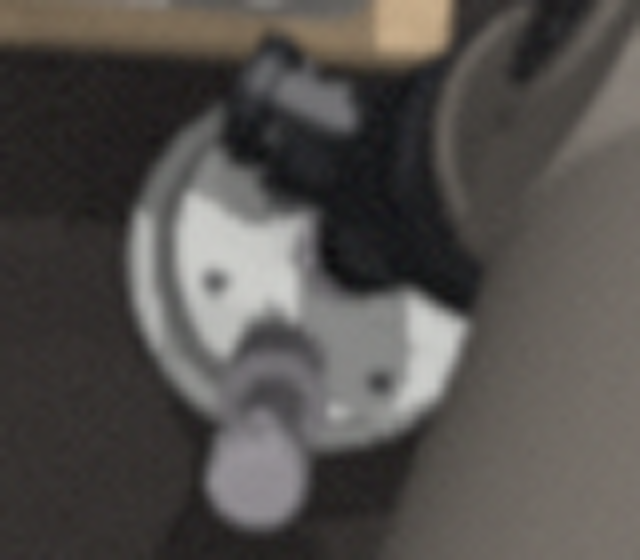

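Emit:
move_arm --deltas '[{"tx": 0,"ty": 0,"tz": 0.1,"turn": 0,"jaw": 35},{"tx": 0,"ty": 0,"tz": 0,"turn": 0,"jaw": 20},{"tx": 0,"ty": 0,"tz": 0,"turn": 0,"jaw": 20},{"tx": 0,"ty": 0,"tz": 0,"turn": 0,"jaw": 20},{"tx": 0,"ty": 0,"tz": 0,"turn": 0,"jaw": 20},{"tx": 0,"ty": 0,"tz": 0,"turn": 0,"jaw": 20}]'

```text
time: 16.32
position: [0.5453, -0.3608, 0.0715]
eef_rot: [[0.887, -0.461, 0.0], [-0.461, -0.887, -0.0], [0.0, 0.0, -1.0]]
wrist_force: [-0.1, 0.0, -0.5]
opening: 0.017
```

```bash
python3 goto.py "[.5448,-.3605,.07]" ; python3 snap.py p19 395 220 475 290 290 125 370 205
```

```text
t 16.3167 p [ 0.5453 -0.3608  0.0715] yang -117.46361723557804 zax [ 0.0002 -0.0002 -1.    ] open 0.01702344115831153 F [-0.0511  0.0313 -0.4978] T [-0.0222  0.0086 -0.0099] 
q [ 0.5315  0.521  -0.0169  1.6554  0.0103  0.965  -1.5392]
delta cm in tool [-0.0573 -0.0096  0.1474]
top [395, 220, 475, 290] 8.0
side [290, 125, 370, 205] 7.0
```

View pics/side_p19.png

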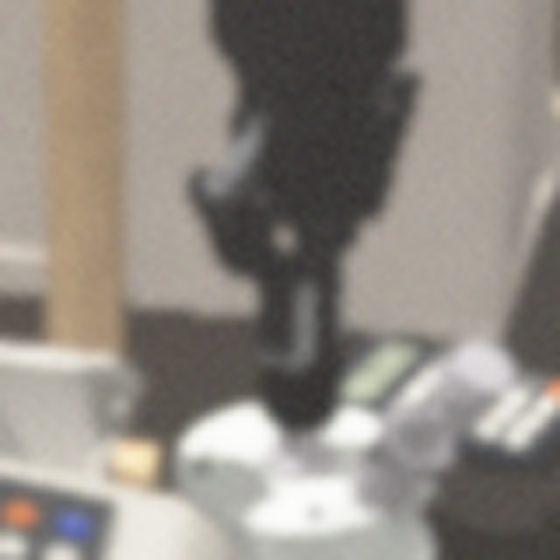

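```bash
python3 - <<'E'
from h import *
o=np.array((290,125))
for z in(.0715,.084,.099,.12): print(z,(proj('side',[.545,-.3605,z])-o+.5)*7,(proj('top',[.545,-.3605,z])-[395,220]+.5)*8)
E
python3 - <<'E'
import cv2
im=cv2.imread('pics/side_p19_full.png')[150:200,315:350];cv2.imwrite('pics/z.png',cv2.resize(im,None,fx=12,fy=12,interpolation=cv2.INTER_CUBIC))
E
```

```text
0.0715 [302.56229428 413.82951266] [354.62226769 244.1870621 ]
0.084 [303.30969656 386.40211776] [365.01518927 239.89044581]
0.099 [304.21670786 353.11755617] [377.76582195 234.61911035]
0.12 [305.50545952 305.82428226] [396.14881461 227.01925836]
```

View pics/z.png

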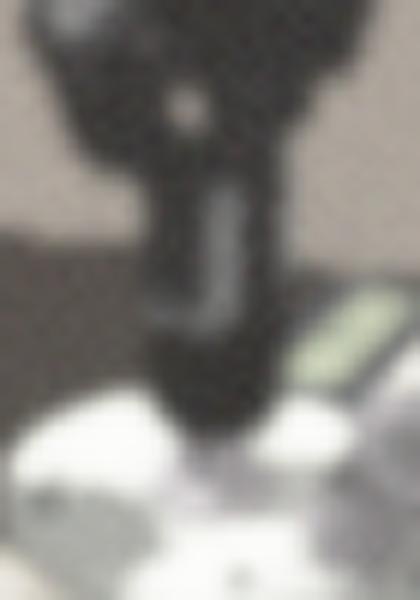

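View pics/top_p19.png

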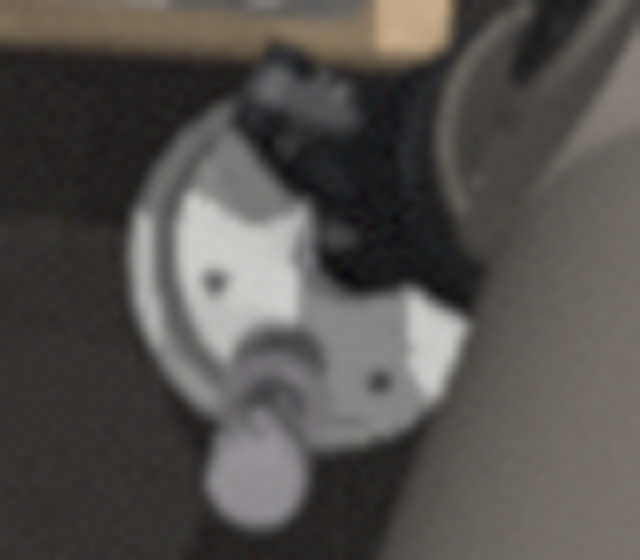

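```bash
python3 - <<'E'
from h import *
from ov import guide
np.set_printoptions(precision=4,suppress=True)
print('start tip proj',proj('side',[.291,-.58,.2013]))
P=lambda u,v,o,s:np.array(o)+np.array((u,v))/s-.5
print('p5 tcp proj',proj('side',[.4911,.0692,.204]),'tips obs',P(207,155,(300,200),5.6),P(262,125,(300,200),5.6))
print('p17 tcp',proj('side',[.5448,-.3605,.1156]),P(258,262,(290,125),7),P(347,208,(290,125),7))
print('pin top',tri(P(257,470,(395,220),8),P(487,367,(290,125),7)))
m,a=guide((.5453,-.3605),np.radians(152.5),.053,.0765)
print('exp pin top stop',m+.05*a,'home',m+.024*a)
# p17 finger tips separately: y offset along tool y
for y in (.033,-.033):
  for z in (.1156,.13,.14,.15): print(y,z,(proj('side',np.array([.5448,-.3605,z])+y*np.array([-.461,-.887,0]))-[290,125]+.5)*7)
E
python3 - <<'E'
import cv2
im=cv2.imread('pics/side0.png')[60:115,405:465];cv2.imwrite('pics/z.png',cv2.resize(im,None,fx=10,fy=10,interpolation=cv2.INTER_CUBIC))
E
```

```text
start tip proj [426.7466 113.4914]
p5 tcp proj [341.325 236.764] tips obs [336.4643 227.1786] [346.2857 221.8214]
p17 tcp [333.1776 169.6191] [326.3571 161.9286] [339.0714 154.2143]
pin top (array([ 0.4742, -0.3223,  0.1197]), np.float64(0.004012399098486575))
exp pin top stop [ 0.4775 -0.3252  0.1206] home [ 0.4883 -0.3308  0.0977]
0.033 0.1156 [350.7286 282.8804]
0.033 0.13 [351.8764 250.4112]
0.033 0.14 [352.6814 227.637 ]
0.033 0.15 [353.4931 204.6747]
-0.033 0.1156 [259.3127 349.846 ]
-0.033 0.13 [259.9411 316.7347]
-0.033 0.14 [260.382  293.5027]
-0.033 0.15 [260.8267 270.0725]
```

View pics/z.png

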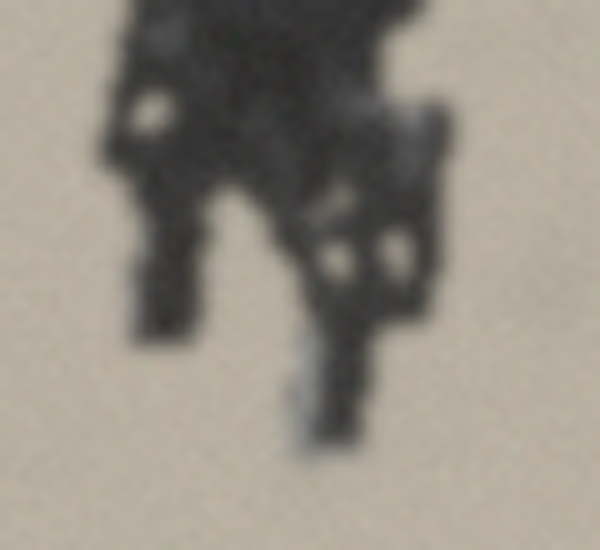

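Emit:
move_arm --deltas '[{"tx": -0.05,"ty": 0,"tz": 0,"turn": 0,"jaw": 60},{"tx": 0,"ty": 0,"tz": 0,"turn": 0,"jaw": 60},{"tx": 0,"ty": 0,"tz": 0,"turn": 0,"jaw": 60},{"tx": 0,"ty": 0,"tz": 0,"turn": 0,"jaw": 60},{"tx": 0,"ty": 0,"tz": 0.4,"turn": 0,"jaw": 60},{"tx": 0,"ty": 0,"tz": 0.5,"turn": 0,"jaw": 60},{"tx": 0,"ty": 0,"tz": 0.5,"turn": 0,"jaw": 60},{"tx": 0,"ty": 0,"tz": 0.4,"turn": 0,"jaw": 60},{"tx": 0,"ty": 0,"tz": 0.2,"turn": 0,"jaw": 60},{"tx": 0,"ty": 0,"tz": 0,"turn": 0,"jaw": 60}]'

```text
time: 17.25
position: [0.5442, -0.3602, 0.0503]
eef_rot: [[0.887, -0.461, -0.001], [-0.461, -0.887, 0.001], [-0.002, -0.0, -1.0]]
wrist_force: [-0.5, 0.2, -0.6]
opening: 0.0513
```

```bash
python3 goto.py "[.5448,-.3605,.052]" ; python3 snap.py p20 395 220 475 290 290 125 370 205
```

```text
t 17.25 p [ 0.5442 -0.3602  0.0503] yang -117.46207761801452 zax [-0.0014  0.0008 -1.    ] open 0.05130764123462118 F [-0.5483  0.2093 -0.6065] T [ 0.0241 -0.0167  0.0014] 
q [ 0.5319  0.5439 -0.0175  1.6714  0.0113  0.928  -1.54  ]
delta cm in tool [ 0.0695 -0.0006 -0.1702]
top [395, 220, 475, 290] 8.0
side [290, 125, 370, 205] 7.0
```

View pics/side_p20.png

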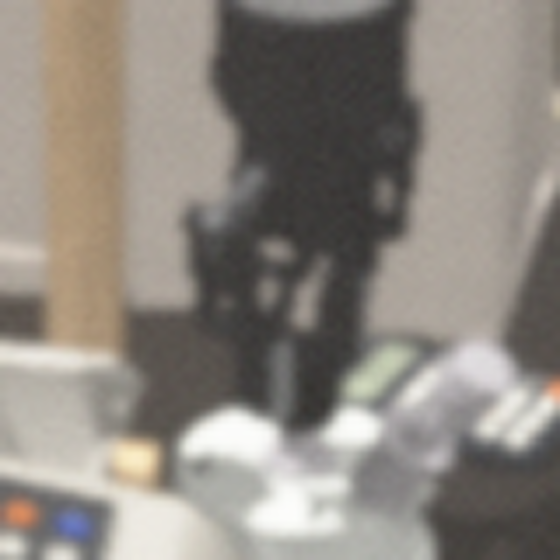

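View pics/top_p20.png

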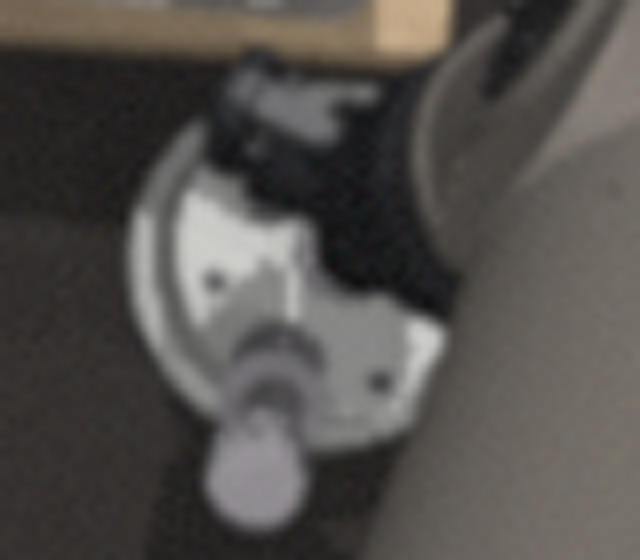

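Emit:
move_arm --deltas '[{"tx": 0.05,"ty": 0,"tz": 0,"turn": 0,"jaw": 35},{"tx": 0,"ty": 0,"tz": 0,"turn": 0,"jaw": 20},{"tx": 0,"ty": 0,"tz": 0,"turn": 0,"jaw": 20},{"tx": 0,"ty": 0,"tz": 0,"turn": 0,"jaw": 20},{"tx": 0,"ty": 0,"tz": 0,"turn": 0,"jaw": 20},{"tx": 0,"ty": 0,"tz": 0,"turn": 0,"jaw": 20}]'

```text
time: 17.85
position: [0.5441, -0.3637, 0.0524]
eef_rot: [[0.887, -0.462, -0.0], [-0.462, -0.887, -0.004], [0.001, 0.004, -1.0]]
wrist_force: [-3.5, -4.3, 5.3]
opening: 0.0298
```

```bash
python3 goto.py "[.5448,-.3605,.052]"
```

```text
t 17.85 p [ 0.5441 -0.3637  0.0524] yang -117.54430403459664 zax [-0.0005 -0.0037 -1.    ] open 0.029788829507062905 F [-3.5497 -4.3158  5.3135] T [-1.0549  0.9221  0.0347] 
q [ 0.5328  0.5425 -0.015   1.6683  0.014   0.9294 -1.5399]
delta cm in tool [-0.087  -0.3134  0.0406]
```

Emit:
move_arm --deltas '[{"tx": 0,"ty": 0.2,"tz": 0,"turn": 0,"jaw": 20},{"tx": 0,"ty": 0.15,"tz": 0,"turn": 0,"jaw": 20},{"tx": 0,"ty": 0,"tz": 0,"turn": 0,"jaw": 20}]'

```text
time: 18.1
position: [0.5441, -0.3636, 0.0524]
eef_rot: [[0.887, -0.461, 0.001], [-0.461, -0.887, 0.0], [0.001, -0.001, -1.0]]
wrist_force: [-1.5, -0.2, 5.9]
opening: 0.0301
```

```bash
python3 goto.py "[.5448,-.3605,.052]"
```

```text
t 18.1 p [ 0.5441 -0.3636  0.0524] yang -117.46398376268476 zax [ 0.0011  0.0002 -1.    ] open 0.030142120085999636 F [-1.5097 -0.2176  5.8761] T [-0.144   0.5778 -0.0507] 
q [ 0.5368  0.543  -0.0174  1.6674  0.0103  0.9304 -1.5344]
delta cm in tool [-0.0845 -0.3063  0.0418]
```

Emit:
move_arm --deltas '[{"tx": 0,"ty": 0,"tz": 0,"turn": -3,"jaw": 20},{"tx": 0,"ty": 0,"tz": 0,"turn": -4,"jaw": 20},{"tx": 0,"ty": 0,"tz": 0,"turn": -4,"jaw": 20},{"tx": 0,"ty": 0,"tz": 0,"turn": -4,"jaw": 20},{"tx": 0,"ty": 0,"tz": 0,"turn": -4,"jaw": 20}]'

```text
time: 18.52
position: [0.544, -0.3641, 0.0525]
eef_rot: [[0.99, -0.144, 0.001], [-0.144, -0.99, -0.001], [0.001, 0.0, -1.0]]
wrist_force: [-2.9, 0.4, 5.5]
opening: 0.0294
```

```bash
python3 goto.py "[.5448,-.3605,.052]"; python3 snap.py p21 395 220 475 290 290 125 370 205
```

```text
t 18.5167 p [ 0.544  -0.3641  0.0525] yang -98.27729847050723 zax [ 0.001  -0.0006 -1.    ] open 0.029371453248925428 F [-2.9072  0.4072  5.4511] T [-0.3214  0.5305 -0.0668] 
q [ 0.5932  0.5437 -0.0946  1.6657  0.0609  0.9339 -1.2393]
delta cm in tool [ 0.0256 -0.3627  0.0454]
top [395, 220, 475, 290] 8.0
side [290, 125, 370, 205] 7.0
```

View pics/side_p21.png

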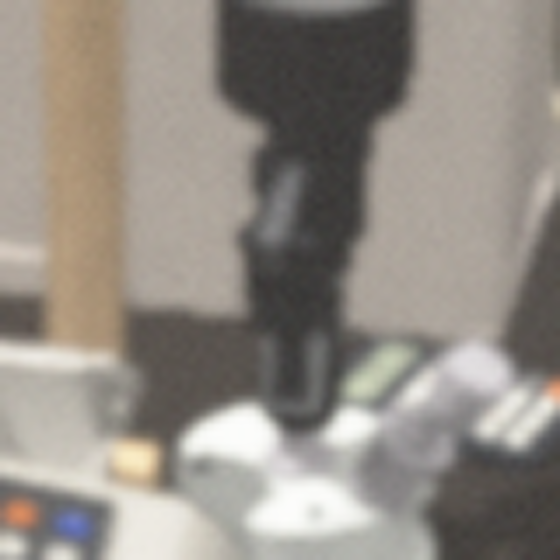

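Emit:
move_arm --deltas '[{"tx": 0,"ty": 0,"tz": 0,"turn": -4,"jaw": 20},{"tx": 0,"ty": 0,"tz": 0,"turn": -4,"jaw": 20},{"tx": 0,"ty": 0,"tz": 0,"turn": -4,"jaw": 20},{"tx": 0,"ty": 0,"tz": 0,"turn": -4,"jaw": 20},{"tx": 0,"ty": 0,"tz": 0,"turn": -4,"jaw": 20},{"tx": 0,"ty": 0,"tz": 0,"turn": -4,"jaw": 20}]'

```text
time: 19.12
position: [0.5441, -0.3647, 0.0524]
eef_rot: [[0.963, 0.271, 0.001], [0.271, -0.963, -0.001], [0.001, 0.002, -1.0]]
wrist_force: [-1.8, -1.5, 4.2]
opening: 0.03
```

```bash
python3 goto.py; python3 snap.py p22 395 220 475 290 290 125 370 205
```

```text
t 19.1167 p [ 0.5441 -0.3647  0.0524] yang -74.30570045803454 zax [ 0.0014 -0.0014 -1.    ] open 0.030011828722253327 F [-1.8451 -1.4888  4.1987] T [-0.5317  0.4286 -0.0055] 
q [ 0.6635  0.548  -0.1908  1.6633  0.1233  0.9401 -0.8695]
top [395, 220, 475, 290] 8.0
side [290, 125, 370, 205] 7.0
```

View pics/side_p22.png

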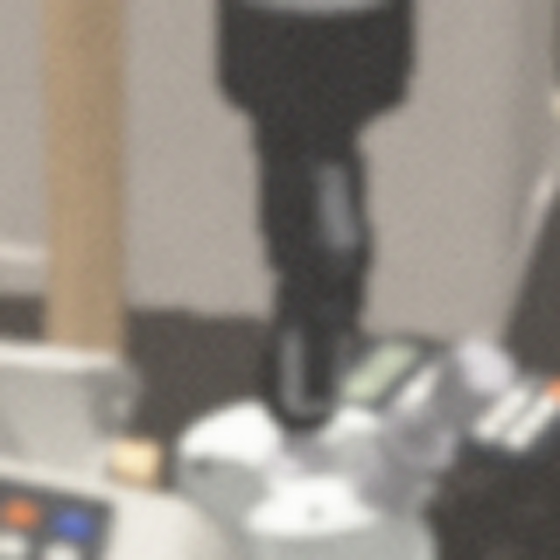

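Emit:
move_arm --deltas '[{"tx": 0,"ty": 0,"tz": 0,"turn": -4,"jaw": 20},{"tx": 0,"ty": 0,"tz": 0,"turn": -4,"jaw": 20},{"tx": 0,"ty": 0,"tz": 0,"turn": -4,"jaw": 20},{"tx": 0,"ty": 0,"tz": 0,"turn": -4,"jaw": 20},{"tx": 0,"ty": 0,"tz": 0,"turn": -4,"jaw": 20},{"tx": 0,"ty": 0,"tz": 0,"turn": -4,"jaw": 20}]'

```text
time: 19.72
position: [0.5444, -0.3651, 0.0525]
eef_rot: [[0.771, 0.637, 0.002], [0.637, -0.771, -0.002], [0.0, 0.003, -1.0]]
wrist_force: [-1.3, -2.3, 5.1]
opening: 0.0296
```

```bash
python3 goto.py; python3 snap.py p23 395 220 475 290 290 125 370 205
```

```text
t 19.7167 p [ 0.5444 -0.3651  0.0525] yang -50.40962934251693 zax [ 0.0022 -0.0021 -1.    ] open 0.02961464016745843 F [-1.2961 -2.252   5.1469] T [-0.6731  0.2162 -0.0328] 
q [ 0.7325  0.5558 -0.2861  1.6607  0.1854  0.9487 -0.5007]
top [395, 220, 475, 290] 8.0
side [290, 125, 370, 205] 7.0
```

View pics/side_p23.png

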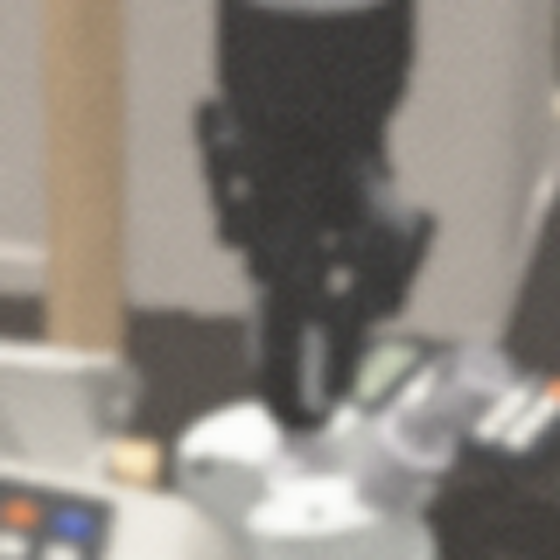

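Emit:
move_arm --deltas '[{"tx": 0,"ty": 0,"tz": 0,"turn": -4,"jaw": 20},{"tx": 0,"ty": 0,"tz": 0,"turn": -4,"jaw": 20},{"tx": 0,"ty": 0,"tz": 0,"turn": -4,"jaw": 20},{"tx": 0,"ty": 0,"tz": 0,"turn": -4,"jaw": 20}]'

```text
time: 20.15
position: [0.5447, -0.3654, 0.0524]
eef_rot: [[0.565, 0.825, 0.003], [0.825, -0.565, -0.003], [-0.001, 0.004, -1.0]]
wrist_force: [-0.3, -3.4, 3.2]
opening: 0.0298
```

```bash
python3 goto.py; python3 snap.py p24 395 220 475 290 290 125 370 205
```

```text
t 20.15 p [ 0.5447 -0.3654  0.0524] yang -34.420983265246214 zax [ 0.0027 -0.0025 -1.    ] open 0.029810408155506115 F [-0.2651 -3.4318  3.1575] T [-0.7266  0.0901 -0.1099] 
q [ 0.7779  0.5632 -0.3496  1.659   0.227   0.9558 -0.2538]
top [395, 220, 475, 290] 8.0
side [290, 125, 370, 205] 7.0
```

View pics/side_p24.png

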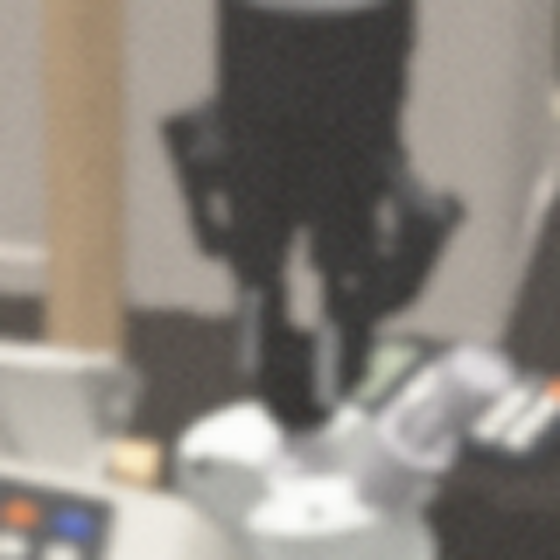

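View pics/top_p24.png

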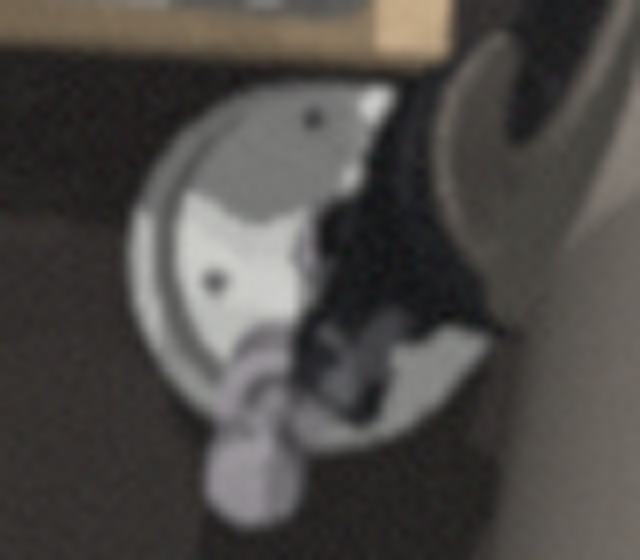

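Emit:
move_arm --deltas '[{"tx": 0,"ty": 0,"tz": 0,"turn": -4,"jaw": 20},{"tx": 0,"ty": 0,"tz": 0,"turn": -4,"jaw": 20},{"tx": 0,"ty": 0,"tz": 0,"turn": -4,"jaw": 20},{"tx": 0,"ty": 0,"tz": 0,"turn": -4,"jaw": 20}]'

```text
time: 20.58
position: [0.545, -0.3656, 0.0525]
eef_rot: [[0.317, 0.948, 0.003], [0.948, -0.317, -0.003], [-0.002, 0.004, -1.0]]
wrist_force: [0.6, -4.6, 4.9]
opening: 0.03
```

```bash
python3 goto.py; python3 snap.py p25 395 220 475 290 290 125 370 205
```

```text
t 20.5833 p [ 0.545  -0.3656  0.0525] yang -18.493151360717537 zax [ 0.0035 -0.0029 -1.    ] open 0.029963312966663835 F [ 0.5742 -4.6171  4.9405] T [-0.9399 -0.1599 -0.0102] 
q [ 0.8225  0.5719 -0.4129  1.6574  0.2688  0.9642 -0.008 ]
top [395, 220, 475, 290] 8.0
side [290, 125, 370, 205] 7.0
```

View pics/side_p25.png

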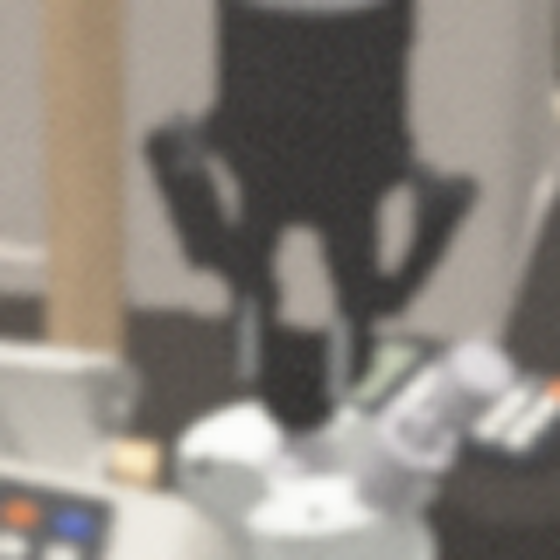

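Emit:
move_arm --deltas '[{"tx": -0.2,"ty": 0,"tz": 0,"turn": -4,"jaw": 20},{"tx": 0,"ty": 0,"tz": 0,"turn": -4,"jaw": 20},{"tx": 0,"ty": 0,"tz": 0,"turn": -4,"jaw": 20},{"tx": 0,"ty": 0,"tz": 0,"turn": -4,"jaw": 20},{"tx": 0,"ty": 0,"tz": 0,"turn": -4,"jaw": 20}]'

```text
time: 21.1
position: [0.5455, -0.3656, 0.0525]
eef_rot: [[-0.027, 1.0, 0.005], [1.0, 0.027, -0.001], [-0.001, 0.005, -1.0]]
wrist_force: [2.1, -1.9, 5.0]
opening: 0.0301
```

```bash
python3 goto.py; python3 snap.py p26 395 220 475 290 290 125 370 205
```

```text
t 21.1 p [ 0.5455 -0.3656  0.0525] yang 1.5300548704972041 zax [ 0.0048 -0.0007 -1.    ] open 0.030111531185615433 F [ 2.0559 -1.8616  4.9666] T [-0.5079 -0.5306 -0.0737] 
q [ 0.8795  0.5863 -0.4933  1.6546  0.3197  0.9773  0.3032]
top [395, 220, 475, 290] 8.0
side [290, 125, 370, 205] 7.0
```

View pics/side_p26.png

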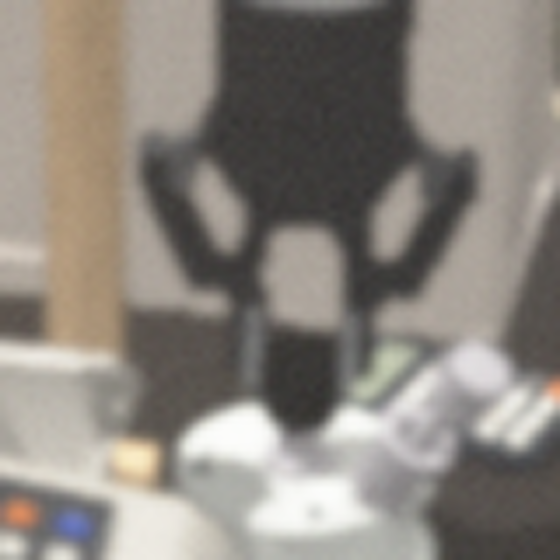

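Emit:
move_arm --deltas '[{"tx": 0,"ty": 0.1,"tz": 0,"turn": -4,"jaw": 20},{"tx": 0,"ty": 0,"tz": 0,"turn": -4,"jaw": 20},{"tx": 0,"ty": 0,"tz": 0,"turn": -4,"jaw": 20},{"tx": 0,"ty": 0,"tz": 0,"turn": -4,"jaw": 20},{"tx": 0,"ty": 0,"tz": 0,"turn": -4,"jaw": 20}]'

```text
time: 21.62
position: [0.5459, -0.3655, 0.0524]
eef_rot: [[-0.367, 0.93, 0.004], [0.93, 0.367, -0.0], [-0.002, 0.003, -1.0]]
wrist_force: [1.5, -1.5, 5.0]
opening: 0.0298
```

```bash
python3 goto.py; python3 snap.py p27 395 220 475 290 290 125 370 205
```

```text
t 21.6167 p [ 0.5459 -0.3655  0.0524] yang 21.52624354223621 zax [ 0.0036 -0.0004 -1.    ] open 0.029755237573368735 F [ 1.4924 -1.4664  4.9744] T [-0.3884 -0.3673 -0.0783] 
q [ 0.9321  0.6036 -0.5719  1.6511  0.3737  0.9946  0.6112]
top [395, 220, 475, 290] 8.0
side [290, 125, 370, 205] 7.0
```

View pics/side_p27.png

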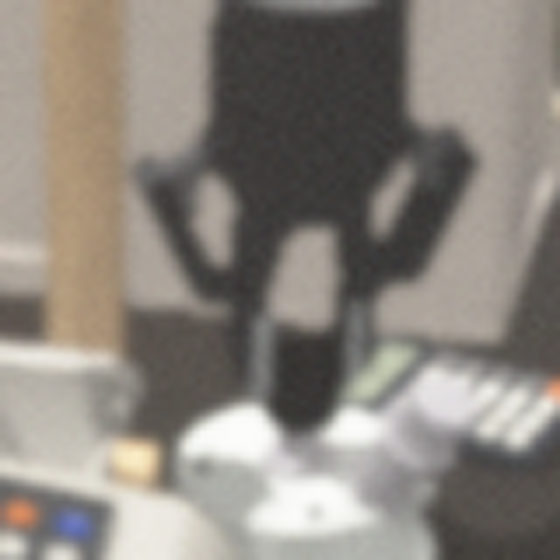

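Emit:
move_arm --deltas '[{"tx": 0,"ty": 0,"tz": 0,"turn": 0,"jaw": 20},{"tx": 0,"ty": 0,"tz": 0,"turn": 0,"jaw": 20}]'

```text
time: 21.88
position: [0.546, -0.3655, 0.0524]
eef_rot: [[-0.364, 0.931, 0.004], [0.931, 0.364, -0.0], [-0.002, 0.003, -1.0]]
wrist_force: [1.5, -2.4, 5.6]
opening: 0.0299
```

```bash
python3 goto.py; python3 snap.py p28 415 245 455 290 320 160 370 200;python3 - <<'E'
from h import *
from ov import guide
m,a=guide((.5453,-.3615),np.radians(152.5),.053,.0765)
for d in(.024,.05):print(d,(proj('side',m+d*a)-[320,160]+.5)*12.8,(proj('top',m+d*a)-[415,245]+.5)*12.4)
E
```

```text
t 21.8833 p [ 0.546  -0.3655  0.0524] yang 21.346723276332927 zax [ 0.0036 -0.0004 -1.    ] open 0.029881548741579098 F [ 1.4945 -2.3944  5.5501] T [-0.3393 -0.2687  0.0143] 
q [ 0.9318  0.6035 -0.5713  1.6511  0.3732  0.9945  0.6084]
top [415, 245, 455, 290] 12.444444444444445
side [320, 160, 370, 200] 12.8
0.024 [427.11306343 286.67682196] [177.00490343 359.34670959]
0.05 [482.51826392 207.59714377] [173.30807219 411.88819786]
```

View pics/side_p28.png

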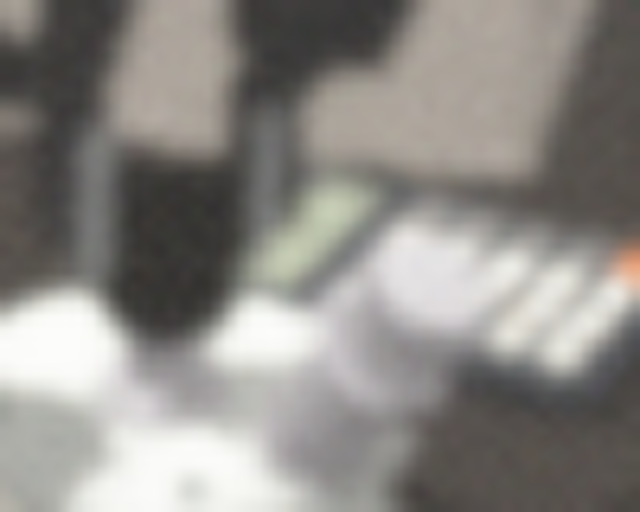

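View pics/top_p28.png

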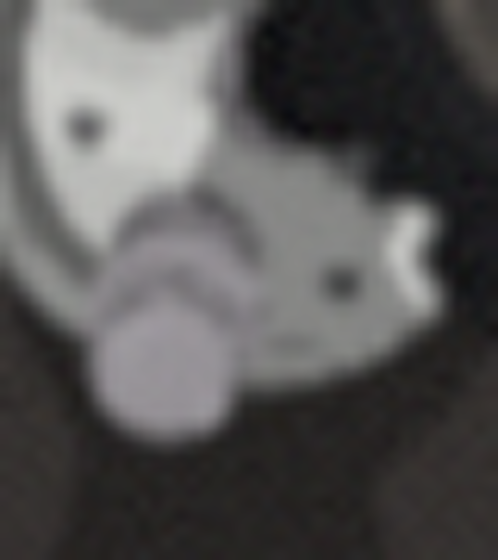

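Emit:
move_arm --deltas '[{"tx": 0,"ty": 0,"tz": 0,"turn": 0,"jaw": 60},{"tx": 0,"ty": 0,"tz": 0,"turn": 0,"jaw": 60},{"tx": 0,"ty": 0,"tz": 0,"turn": 0,"jaw": 60},{"tx": 0,"ty": 0,"tz": 0,"turn": 0,"jaw": 60},{"tx": 0,"ty": 0,"tz": -0.6,"turn": 0,"jaw": 60},{"tx": 0,"ty": 0,"tz": -1.5,"turn": 0,"jaw": 60},{"tx": 0,"ty": 0,"tz": -2,"turn": 0,"jaw": 60},{"tx": 0,"ty": 0,"tz": -2,"turn": 0,"jaw": 60},{"tx": 0,"ty": 0,"tz": -2,"turn": 0,"jaw": 60},{"tx": 0,"ty": 0,"tz": -1,"turn": 0,"jaw": 60}]'

```text
time: 22.82
position: [0.5458, -0.3663, 0.1466]
eef_rot: [[-0.367, 0.93, 0.005], [0.93, 0.367, -0.003], [-0.004, 0.003, -1.0]]
wrist_force: [1.7, 0.3, -1.0]
opening: 0.0511
```

```bash
python3 goto.py; python3 snap.py p29 415 245 455 290 320 160 370 200
```

```text
t 22.8167 p [ 0.5458 -0.3663  0.1466] yang 21.520321170702783 zax [ 0.0047 -0.0027 -1.    ] open 0.05105018703776831 F [ 1.7034  0.2806 -1.0091] T [ 0.0049 -0.0501  0.0285] 
q [ 0.9586  0.5088 -0.6082  1.5722  0.3101  1.1529  0.6601]
top [415, 245, 455, 290] 12.444444444444445
side [320, 160, 370, 200] 12.8
```

View pics/side_p29.png

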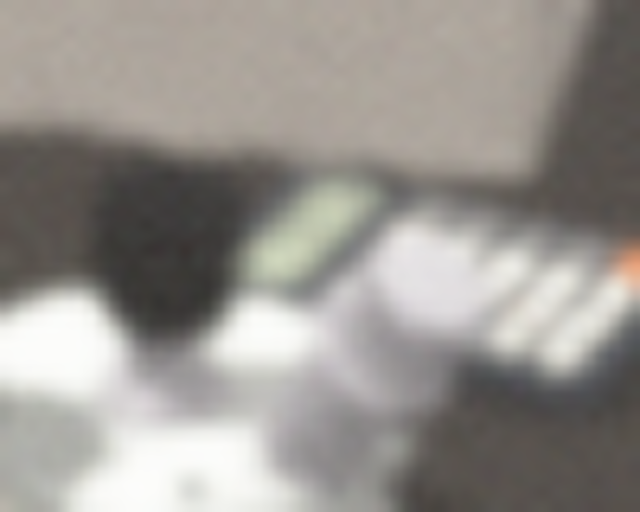

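View pics/top_p29.png

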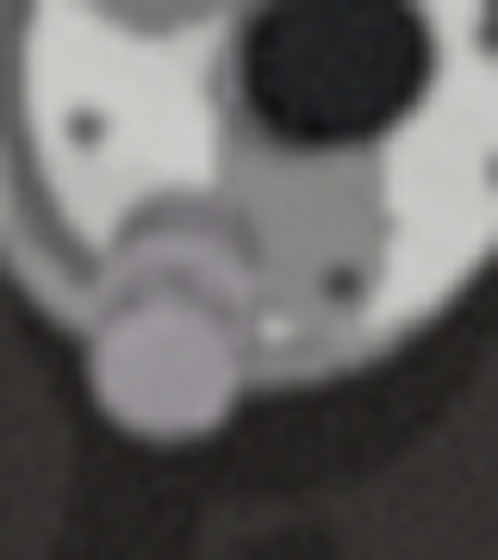

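```bash
python3 - <<'E'
from ov import *
np.set_printoptions(precision=4,suppress=True)
P=lambda u,v,o,s:np.array(o)+np.array((u,v))/s-.5
now,e=tri(P(165,370,(415,245),12.44),P(428,272,(320,160),12.8));print(now,e)
st,e2=tri(P(257,470,(395,220),8),P(487,367,(290,125),7));print(st,e2, 'moved',st-now,np.linalg.norm(st-now))
# overlays: images stop (p18) vs now (p29), same crops
def ovl(n,tag,box,d,m,a,out):
    x0,y0,x1,y1=box;s=11
    im=cv2.resize(cv2.imread(f'pics/{n}_{tag}_full.png')[y0:y1,x0:x1],None,fx=s,fy=s,interpolation=cv2.INTER_CUBIC)
    for c,col in((circ(m+(d+.012)*a,a,.013),(0,0,255)),(circ(m+(d-.012)*a,a,.013),(0,255,255)),(circ(m,a,.017),(0,255,0))):
        q=np.array([(proj(n,p)-[x0,y0]+.5)*s for p in c]).astype(int);cv2.polylines(im,[q],True,col,1)
    return im
m,a=guide((.5453,-.3615),np.radians(152.5),.053,.0765)
bs=(335,165,370,200);bt=(415,255,445,290)
r=[]
for n,b in(('side',bs),('top',bt)):
    row=[ovl(n,'p17',b,.038,m,a,0),ovl(n,'p29',b,.012,m,a,0)]
    cv2.imwrite(f'pics/hm_{n}.png',np.hstack(row))
E
```

```text
[ 0.4872 -0.3284  0.1032] 0.00197815990812773
[ 0.4742 -0.3223  0.1197] 0.004012399098486575 moved [-0.013   0.0061  0.0165] 0.02185687438270007
```

View pics/hm_side.png

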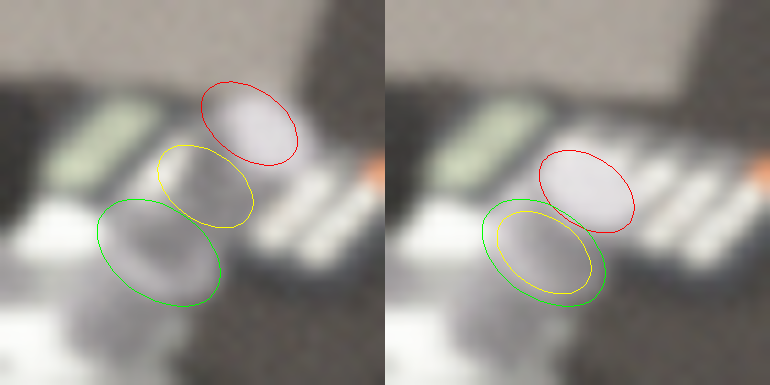

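View pics/hm_top.png

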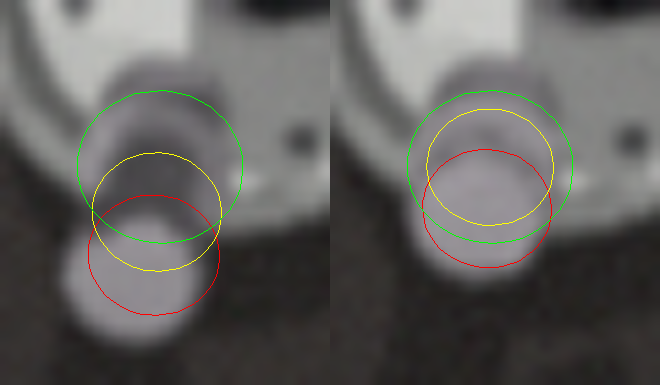

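```bash
python3 goto.py "[.487,-.331,.12]"
```

```text
t 22.9167 p [ 0.5457 -0.3665  0.1456] yang 21.517831528755394 zax [ 0.0047 -0.003  -1.    ] open 0.05119025608132151 F [-0.3954 -0.1357  0.2631] T [-0.028  -0.0142 -0.0106] 
q [ 0.9583  0.5096 -0.6077  1.5733  0.3109  1.151   0.6596]
delta cm in tool [ 5.4645 -4.1729  2.5235]
```

Emit:
move_arm --deltas '[{"tx": 0.6,"ty": -0.5,"tz": 0,"turn": 0,"jaw": 0},{"tx": 1.2,"ty": -0.9,"tz": 0,"turn": 0,"jaw": 0},{"tx": 1.4,"ty": -1.1,"tz": 0,"turn": 0,"jaw": 0},{"tx": 1.4,"ty": -1.0,"tz": 0,"turn": 0,"jaw": 0},{"tx": 0.8,"ty": -0.6,"tz": 0.5,"turn": 0,"jaw": 0},{"tx": 0,"ty": 0,"tz": 1.0,"turn": 0,"jaw": 0},{"tx": 0,"ty": 0,"tz": 1.0,"turn": 0,"jaw": 0},{"tx": 0,"ty": 0,"tz": 0.5,"turn": 0,"jaw": 0},{"tx": 0,"ty": 0,"tz": 0,"turn": 0,"jaw": 0},{"tx": 0,"ty": 0,"tz": 0,"turn": 0,"jaw": 0}]'

```text
time: 23.75
position: [0.4861, -0.3305, 0.1113]
eef_rot: [[-0.367, 0.93, -0.001], [0.93, 0.367, 0.001], [0.001, -0.0, -1.0]]
wrist_force: [-0.0, 0.1, -0.7]
opening: 0.0001
```

```bash
python3 goto.py "[.487,-.331,.09]"; python3 snap.py p30 395 220 475 290 310 140 370 200
```

```text
t 23.75 p [ 0.4861 -0.3305  0.1113] yang 21.537837514861288 zax [-0.0007  0.0012 -1.    ] open 0.00014068573202741979 F [-0.0279  0.1464 -0.6575] T [-0.0255 -0.0408 -0.0012] 
q [ 1.0086  0.4304 -0.6218  1.7746  0.2865  1.0296  0.6563]
delta cm in tool [-0.0836  0.0632  2.1344]
top [395, 220, 475, 290] 8.0
side [310, 140, 370, 200] 9.333333333333334
```

View pics/side_p30.png

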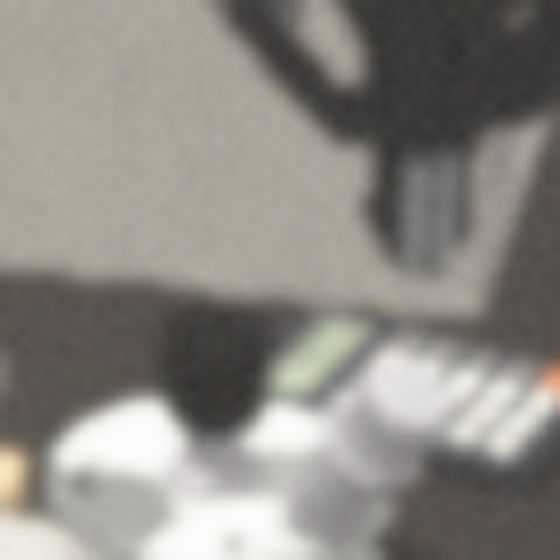

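Emit:
move_arm --deltas '[{"tx": 0,"ty": 0,"tz": 0.5,"turn": 0,"jaw": 0},{"tx": 0,"ty": 0,"tz": 0.8,"turn": 0,"jaw": 0},{"tx": 0,"ty": 0,"tz": 0.7,"turn": 0,"jaw": 0},{"tx": 0,"ty": 0,"tz": 0.3,"turn": 0,"jaw": 0},{"tx": 0,"ty": 0,"tz": 0.2,"turn": 0,"jaw": 0},{"tx": 0,"ty": 0,"tz": 0.2,"turn": 0,"jaw": 0},{"tx": 0,"ty": 0,"tz": 0,"turn": 0,"jaw": 0}]'

```text
time: 24.43
position: [0.4858, -0.3305, 0.0849]
eef_rot: [[-0.367, 0.93, -0.0], [0.93, 0.367, 0.0], [0.0, -0.0, -1.0]]
wrist_force: [-0.0, -0.4, -0.4]
opening: -0.0001
```

Emit:
move_arm --deltas '[{"tx": 0,"ty": 0,"tz": 0.2,"turn": 0,"jaw": 0},{"tx": 0,"ty": 0,"tz": 0.2,"turn": 0,"jaw": 0},{"tx": 0,"ty": 0,"tz": 0,"turn": 0,"jaw": 0}]'

```text
time: 24.68
position: [0.4858, -0.3305, 0.0811]
eef_rot: [[-0.367, 0.93, -0.0], [0.93, 0.367, 0.0], [0.0, -0.0, -1.0]]
wrist_force: [0.9, 0.3, 1.1]
opening: -0.0003
```

Emit:
move_arm --deltas '[{"tx": 0,"ty": 0,"tz": 0.2,"turn": 0,"jaw": 0},{"tx": 0,"ty": 0,"tz": 0.2,"turn": 0,"jaw": 0},{"tx": 0,"ty": 0,"tz": 0,"turn": 0,"jaw": 0}]'

```text
time: 24.93
position: [0.4859, -0.3306, 0.0771]
eef_rot: [[-0.367, 0.93, -0.0], [0.93, 0.367, -0.0], [-0.0, -0.0, -1.0]]
wrist_force: [-0.2, -0.3, 0.5]
opening: 0.0002
```

Emit:
move_arm --deltas '[{"tx": 0,"ty": 0,"tz": 0.2,"turn": 0,"jaw": 0},{"tx": 0,"ty": 0,"tz": 0.2,"turn": 0,"jaw": 0},{"tx": 0,"ty": 0,"tz": 0,"turn": 0,"jaw": 0}]'

```text
time: 25.18
position: [0.487, -0.3315, 0.0758]
eef_rot: [[-0.367, 0.93, 0.001], [0.93, 0.367, -0.002], [-0.003, 0.0, -1.0]]
wrist_force: [-3.2, 0.6, 13.2]
opening: -0.0001
```

```bash
python3 goto.py "[.487,-.331,.09]"; python3 snap.py p31 395 220 475 290 310 140 370 200
```

```text
t 25.1833 p [ 0.487  -0.3315  0.0758] yang 21.51809488434143 zax [ 0.0014 -0.0024 -1.    ] open -0.00012706323325068 F [-3.1982  0.6469 13.153 ] T [ 0.1992  0.7137 -0.0375] 
q [ 0.9924  0.4714 -0.6051  1.805   0.3222  0.9623  0.6277]
delta cm in tool [ 0.0398  0.0146 -1.4187]
top [395, 220, 475, 290] 8.0
side [310, 140, 370, 200] 9.333333333333334
```

View pics/side_p31.png

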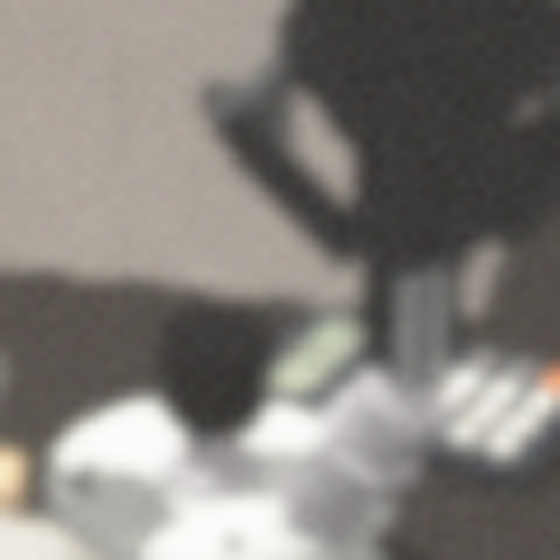

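Emit:
move_arm --deltas '[{"tx": 0,"ty": 0,"tz": -0.5,"turn": 0,"jaw": 0},{"tx": 0,"ty": 0,"tz": -1.5,"turn": 0,"jaw": 0},{"tx": 0,"ty": 0,"tz": -2.5,"turn": 0,"jaw": 0},{"tx": 0,"ty": 0,"tz": -2.5,"turn": 0,"jaw": 0},{"tx": 0,"ty": 0,"tz": -2,"turn": 0,"jaw": 0},{"tx": 0,"ty": 0,"tz": -1,"turn": 0,"jaw": 0},{"tx": 0,"ty": 0,"tz": 0,"turn": 0,"jaw": 0},{"tx": 0,"ty": 0,"tz": 0,"turn": 0,"jaw": 0}]'

```text
time: 25.95
position: [0.4857, -0.3305, 0.1729]
eef_rot: [[-0.367, 0.93, -0.0], [0.93, 0.367, -0.0], [0.0, -0.0, -1.0]]
wrist_force: [0.5, -0.1, -0.7]
opening: 0.0001
```

```bash
python3 goto.py; python3 snap.py p32 395 220 475 290 310 150 370 200; python3 - <<'E'
from ov import *
im=cv2.imread('pics/side_p32_full.png');m,a=guide((.5453,-.3615),np.radians(152.5),.053,.0765)
x0,y0,x1,y1=335,165,370,200;s=14
z=cv2.resize(im[y0:y1,x0:x1],None,fx=s,fy=s,interpolation=cv2.INTER_CUBIC);w=z.copy()
for c,col in((circ(m+.024*a,a,.013),(0,0,255)),(circ(m,a,.017),(0,255,0))):
    cv2.polylines(w,[np.array([(proj('side',p)-[x0,y0]+.5)*s for p in c]).astype(int)],True,col,1)
t=cv2.imread('pics/top_p32_full.png')
cv2.imwrite('pics/fin.png',cv2.resize(np.hstack([z,w]),None,fx=.8,fy=.8))
E
```

```text
t 25.95 p [ 0.4857 -0.3305  0.1729] yang 21.531446290492752 zax [-0.0003 -0.0001 -1.    ] open 6.368475855265505e-05 F [ 0.4966 -0.1334 -0.7392] T [ 0.0687  0.0529 -0.0527] 
q [ 1.0302  0.3668 -0.6429  1.7125  0.2389  1.1421  0.6948]
top [395, 220, 475, 290] 8.0
side [310, 150, 370, 200] 10.666666666666666
```

View pics/fin.png

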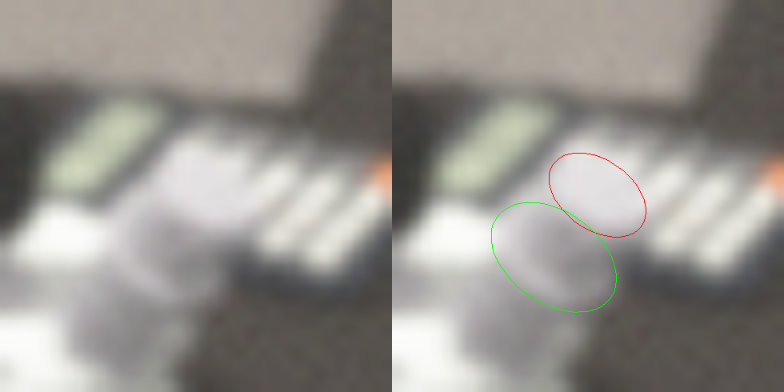

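View pics/top_p32_full.png

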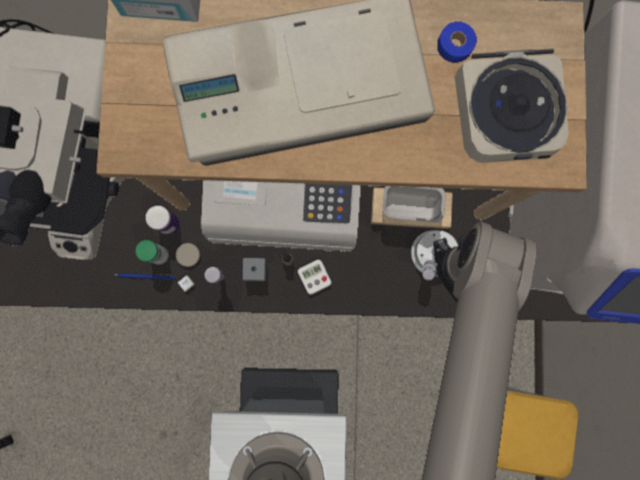

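Pin head sits on the rim where predicted for home (side px ≈ (353,181)), the stand is empty, the bystanders are unmoved and the arm is clear. Handing in.

```bash
python3 -c "
from cell import ctrl
print(ctrl.job_done())"
```

```text
the job is handed in; nothing more can be done
None
```

The smaller pin is in the slanted guide, and as far as the checks show it is fully home; I handed the job in at about 26 s.

**What I did**
- I took the smaller pin from its stand and tilted it by levering its tip in the guide mouth. It then slid in until it stopped on the collar, and I let it go.
- I gripped the knob and turned it about 139° in one direction. The pin dropped into a hole in the last 20° of that turn.
- I let go of the knob, pressed lightly on the pin head and moved the arm clear.

**Last checks**
- **Side camera:** the head lines up with the drawn home position, with its top 24 mm out from the rim.
- **Press test:** the head held firm at about 13 N.
- **Surroundings:** the other items are where they were in the last top picture.

**What disagreed**
- **Top camera:** the head appears about 2–3 mm from where I predicted. The rim and knob were also off by a similar amount in that view, so I put it down to calibration.
- **Drop distance:** measured from both cameras, the head moved 22 mm, not the expected 26 mm. The pin leaned in its loose bore before the drop and my image points are rough, so I trusted the side view and the press test.
- **Fingertips:** they sat about 25–30 mm higher than the reported tool point. The pin was therefore held near the top of its head, and the first try at the knob closed above it and was redone lower.
- **Lock test:** I did not try turning the knob after the pin dropped to confirm it is locked.

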